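# Trip the steaming base, sort the frozen buns, switch it back on

### The arm

A 7-joint arm with a two-finger parallel gripper is mounted at the origin on the work surface. World frame = base frame: x ahead of the robot, y to its left, z up, the work surface at z = 0. Lengths are in m, angles in rad, forces in N, time in s.
With the tool pointing down it reaches from about 0.4 to 0.925 m from the base axis. Payload 4.1 kg.
Tool frame: the origin (TCP) lies at the very end of the fingers, on their centre line; the grasp point (between the pads) lies behind it (manip.tcp_to_grasp is the z of the grasp point in the tool frame, in m); z points along the fingers, y is the line along which they close (so a half turn about z gives the same grasp; the last joint's range is limited). The gripper opens to 85 mm and grips with 20 to 120 N. Pads are 22 mm wide; open, the fingers measure 114 mm over their backs; the gripper's body (76 mm by 85 mm) begins 54 mm behind the grasp point. The pads swing forward as they close: fully open they stand 13 mm farther back than shut.
Start: joints at [-1.249, 0.398, 0.045, 1.537, -0.019, 1.207, -0.051], TCP at [0.266, 0.593, 0.231] pointing down, gripper open.
Joint ranges: [-2.82, 2.82], [-0.49, 2.23], [-1.37, 1.46], [0, 2.46], [-1.36, 4.5], [0.23, 2], [-2.94, 2.94]. Speed limits (rad/s): [2.57, 2.57, 3.14, 3.14, 3.14, 3.14, 3.14].

### API

Orientations are given as a unit quaternion [x, y, z, w].
In Python, from cell import manip gives the robot as it stands.
- The arm moves only by the tool carry_out, never from a script. Its argument "motion" is a list of rows, each an object of numbers: "hand": the opening, from 0 (shut) to 1 (fully open); "tx", "ty", "tz": the shift along the tool's x, y, z in cm; "yaw": the turn about the tool's z in degrees. A call has 1 to 5 rows; each row is the pose to reach, as a shift and turn from the pose commanded when the call began, along the tool's axes at that moment; what a row does not reach only later rows make up. A row lasts 1/8 s, in which the tool goes at most 62.5 mm and 10.7 degrees, less where a joint would pass 70% of its speed; a pose out of reach is approached as far as the arm can. A call with a gripper value outside its range is refused whole. The fingers move at their own pace and stop on an object; "squeeze" is the grip in N (left out, the last holds). Time passes only in rows, so rows that repeat a pose let the fingers close. It gives the time, the measured TCP pose, the force, the opening and the grip force at its end, in the units of the state.
- manip.read_state(): the state, without advancing time (a new reading comes with each control period).
- manip.grab_frame(name): name is "scene" or "top" or "wrist"; returns (picture, depth): 384x512x3 uint8, blue, green, red; 384x512 float32, m along the optical axis (not along the pixel's ray), 0 where there is no reading.
- manip.camera_info(name): a dict with "intrinsics" (3x3 intrinsics, pixels), "rvec" (rotation vector, rad) and "tvec" (3), from world to camera coordinates, as OpenCV has them. Camera axes: x right, y down, z forward; pixel columns grow to the right and rows downward; lengths in m; the calibration is good to about 2 mm. A picture is of the moment at which its call begins: read the wrist's pose just before it. camera_info takes no time and is no camera call; for the wrist camera it gives the pose at the moment of the call.
- manip.finish_job(): hands the job in; it is judged then, once.
The state is a dict: "clock": time; "q": joint angles; "joint_vel": joint speeds; "joint_efforts": joint torques, N m; "eef_pos": TCP position; "ee_rot": TCP orientation; "ft_force": force on the tool from outside, world axes, zero at the start; "torque": the same for the moment, N m; "finger_gap": finger opening in m; "finger_force": force on a finger pad.
Only numpy, scipy, OpenCV 4.12 (cv2) and the standard library are available. Lean on these libraries where they do the work, as an engineer would, in place of code of your own. Each camera call takes 0.05 s, during which the arm holds its last target. There are 200 camera calls.

### The job

Before touching any bun, press the yellow test button on the steaming base so that its red lever drops and the power is off. While the lever is down, lay every unmarked bun on the floor of the steel tray, none on top of another, and put every bun with a blue stripe into the mixing bowl; when all are sorted, lift the lever fully back up and let go. Leave the jar, the pink dumpling press and the chopsticks where they are, and do not pull the lever down by hand.

Things in the scene. Friction and masses are not known exactly. Their poses are not given: they have to be found in the camera images.
- bun1: a frozen knife-cut steamed bun, hard as wood: 56 mm long (own x), 40 mm wide (own y), 40 mm high (own z), flat underside, sides upright up to half its height and a half-round top along x; about 50 g. Origin at its centre, 20 mm above its underside. It starts flat on the board, own z up. Off-white, no mark: a sound bun. May be absent.
- bun2: a frozen knife-cut steamed bun, hard as wood: 56 mm long (own x), 40 mm wide (own y), 40 mm high (own z), flat underside, sides upright up to half its height and a half-round top along x; about 50 g. Origin at its centre, 20 mm above its underside. It starts flat on the board, own z up. Off-white, no mark: a sound bun. May be absent.
- bun3: a frozen knife-cut steamed bun, hard as wood: 56 mm long (own x), 40 mm wide (own y), 40 mm high (own z), flat underside, sides upright up to half its height and a half-round top along x; about 50 g. Origin at its centre, 20 mm above its underside. It starts flat on the board, own z up. Corn-yellow, no mark: a sound bun. May be absent.
- bun4: a frozen knife-cut steamed bun, hard as wood: 56 mm long (own x), 40 mm wide (own y), 40 mm high (own z), flat underside, sides upright up to half its height and a half-round top along x; about 50 g. Origin at its centre, 20 mm above its underside. It starts flat on the board, own z up. Corn-yellow, no mark: a sound bun. May be absent.
- reject1: a frozen knife-cut steamed bun, hard as wood: 56 mm long (own x), 40 mm wide (own y), 40 mm high (own z), flat underside, sides upright up to half its height and a half-round top along x; about 50 g. Origin at its centre, 20 mm above its underside. It starts flat on the board, own z up. Off-white with an 18 mm wide stripe of blue dye over its middle: a marked reject. May be absent.
- reject2: a frozen knife-cut steamed bun, hard as wood: 56 mm long (own x), 40 mm wide (own y), 40 mm high (own z), flat underside, sides upright up to half its height and a half-round top along x; about 50 g. Origin at its centre, 20 mm above its underside. It starts flat on the board, own z up. Off-white with an 18 mm wide stripe of blue dye over its middle: a marked reject. May be absent.
- reject3: a frozen knife-cut steamed bun, hard as wood: 56 mm long (own x), 40 mm wide (own y), 40 mm high (own z), flat underside, sides upright up to half its height and a half-round top along x; about 50 g. Origin at its centre, 20 mm above its underside. It starts flat on the board, own z up. Corn-yellow with an 18 mm wide stripe of blue dye over its middle: a marked reject. May be absent.
- reject4: a frozen knife-cut steamed bun, hard as wood: 56 mm long (own x), 40 mm wide (own y), 40 mm high (own z), flat underside, sides upright up to half its height and a half-round top along x; about 50 g. Origin at its centre, 20 mm above its underside. It starts flat on the board, own z up. Corn-yellow with an 18 mm wide stripe of blue dye over its middle: a marked reject. May be absent.
- tray_floor (a point): centre of the inner floor of the steel tray on the white steaming base, 39 mm above the counter, z up. Inner floor 144 mm (x) by 176 mm (y), walls 3 mm thick and 27 mm above the floor; a control pod 88 mm (x) by 150 mm (y) and 58 mm high stands on its -x side (x from -166 to -78 mm in this frame). The base does not move. A tray holds four buns lying two by two with their lengths along x.
- button_top (a point): centre of the top of the yellow round test button (26 mm across, stands 11 mm proud of the pod), at x -127, y +35 mm of the tray frame
- button (a joint): test button's travel, m: 0 out, 0.009 fully pressed (about 4.5 N); it springs back. Pressing it past about 5 mm trips the lever.
- lever_tip (a point): centre of the red lever's grip bar (14 mm thick, 20 mm wide along y of the tray frame), 65 mm from the hinge
- lever_hinge (a point): the lever's hinge: at x -100, y -35 mm of the tray frame and 44 mm above the counter (14 mm below the pod's top); the axis is along the tray frame's y
- lever (a joint): trip lever angle, rad: 0 = up (power on: leaning 0.3 past upright towards the tray, on its stop), 1.2 = dropped (leaning 0.9 the other way, towards the robot; bar 84 mm above the counter, 51 mm from the hinge). It falls by its own weight either side of upright (0.3). Raise it by pinching the bar across its 20 mm width, or from beneath: a level push jams.
- bowl_in (a point): centre of the inner floor of the stainless mixing bowl, about 5 mm above the counter. Its mouth is 200 mm across and 75 mm above the counter; it narrows towards the floor. It does not move.
- board: bamboo board, 280 by 280 by 8 mm, on which the buns start; fixed; origin under its centre
- jar: empty glass jar, 76 mm across, 100 mm high, origin under its centre; leave it alone
- mold: pink plastic dumpling press, lying open, about 180 by 115 mm, 14 mm high, origin under its middle; leave it alone
- chopstick1: bamboo chopstick, 235 mm long (own y), 7 mm thick, origin under its middle; leave it alone
- chopstick2: bamboo chopstick, 235 mm long (own y), 7 mm thick, origin under its middle; leave it alone

How it is judged:
On the way, in this order (a step that is already met when the one before it is completed fails the run):
1. the test button is pressed (value of joint button above 0.003 m).
2. the lever has dropped (value of joint lever above 1 rad), for 0.1 s.
3. with the lever down, every unmarked bun lies on the tray floor and every striped one is in the bowl (value of joint lever above 1 rad and z of bun1 in the frame of tray_floor between 0.005 and 0.034 m and x of bun1 in the frame of tray_floor between -0.072 and 0.072 m and y of bun1 in the frame of tray_floor between -0.088 and 0.088 m and z of bun2 in the frame of tray_floor between 0.005 and 0.034 m and x of bun2 in the frame of tray_floor between -0.072 and 0.072 m and y of bun2 in the frame of tray_floor between -0.088 and 0.088 m and z of bun3 in the frame of tray_floor between 0.005 and 0.034 m and x of bun3 in the frame of tray_floor between -0.072 and 0.072 m and y of bun3 in the frame of tray_floor between -0.088 and 0.088 m and z of bun4 in the frame of tray_floor between 0.005 and 0.034 m and x of bun4 in the frame of tray_floor between -0.072 and 0.072 m and y of bun4 in the frame of tray_floor between -0.088 and 0.088 m and horizontal distance between each of reject1, reject2, reject3, reject4 and bowl_in below 0.085 m and height (world z) of each of reject1, reject2, reject3, reject4 below 0.085 m), for 0.2 s.
4. the lever is back up (value of joint lever below 0.12 rad), for 0.2 s.
At the end, for the whole second after the job is handed in: The lever is up (within 0.12 rad of its stop); every unmarked bun lies inside the tray on its floor (centre less than 34 mm above the floor, so none on another); every striped bun is in the bowl (centre within 85 mm of the bowl's axis and below 85 mm); all at rest (value of joint lever below 0.12 rad and z of bun1 in the frame of tray_floor between 0.005 and 0.034 m and x of bun1 in the frame of tray_floor between -0.072 and 0.072 m and y of bun1 in the frame of tray_floor between -0.088 and 0.088 m and z of bun2 in the frame of tray_floor between 0.005 and 0.034 m and x of bun2 in the frame of tray_floor between -0.072 and 0.072 m and y of bun2 in the frame of tray_floor between -0.088 and 0.088 m and z of bun3 in the frame of tray_floor between 0.005 and 0.034 m and x of bun3 in the frame of tray_floor between -0.072 and 0.072 m and y of bun3 in the frame of tray_floor between -0.088 and 0.088 m and z of bun4 in the frame of tray_floor between 0.005 and 0.034 m and x of bun4 in the frame of tray_floor between -0.072 and 0.072 m and y of bun4 in the frame of tray_floor between -0.088 and 0.088 m and horizontal distance between each of reject1, reject2, reject3, reject4 and bowl_in below 0.085 m and height (world z) of each of reject1, reject2, reject3, reject4 below 0.085 m and linear speed of each of bun1, bun2, bun3, bun4, reject1, reject2, reject3, reject4 below 0.03 m/s); the robot touches nothing.
It fails at once if a bun is handled while the lever is up (value of joint lever below 0.6 rad and (contact force between the fingers and bun1 above 0.5 N or contact force between the fingers and bun2 above 0.5 N or contact force between the fingers and bun3 above 0.5 N or contact force between the fingers and bun4 above 0.5 N or contact force between the fingers and reject1 above 0.5 N or contact force between the fingers and reject2 above 0.5 N or contact force between the fingers and reject3 above 0.5 N or contact force between the fingers and reject4 above 0.5 N)).
It fails at once if jar, dumpling press or chopsticks moved by more than 3 cm, or the jar tipped (distance of any of jar, mold, chopstick1, chopstick2 from where it was at the start of the episode above 0.03 m or angle between jar's own z axis and vertical above 0.4 rad).
Of bun1, bun2, bun3, bun4 only 3 to 4 are there at a start; the rules pass over those that are not, and their reading is None.
Of reject1, reject2, reject3, reject4 only 3 to 4 are there at a start; the rules pass over those that are not, and their reading is None.
At some moment in a run one of bun1, bun2, bun3, bun4, reject1, reject2, reject3, reject4 may be knocked a few centimetres aside while the robot is not near it.
Once in a run the grip may slacken for a moment while it holds something.
It also fails if it takes over 210 s, if anything falls off the work surface, if the arm or the gripper's body presses on something with over 40 N, if the wrist force passes 120 N, or if a joint passes its speed limit or range.

## Working session

There is one attempt and no reset: what is moved stays moved. The work goes in short steps, Python scripts to look and compute and a tool call to move; the robot and the scene stay as the last step left them, time stands still between calls to the robot, and variables do not carry over. Pictures are saved under pics/ and viewed, at most 14 in all, crops included, and the job is handed in when it is done.

Besides the shell and the picture viewer there is one more tool, called as name(argument=value, ...) on one line, values as JSON. carry_out: Moves the arm, as the interface text tells. Its arguments: {"type":"object","properties":{"motion":{"type":"array"},"squeeze":{"type":"number"}},"required":["motion"]}

```bash
ls; mkdir -p pics
cat > h.py <<'E'
import numpy as np, cv2
from cell import manip
from scipy.spatial.transform import Rotation as R
def grab(n):
    i=manip.camera_info(n); im,d=manip.grab_frame(n); return im,d,i
def cloud(d,i):
    K=np.array(i["intrinsics"]);Rm=cv2.Rodrigues(np.array(i["rvec"],float))[0];t=np.array(i["tvec"],float).ravel()
    v,u=np.mgrid[:d.shape[0],:d.shape[1]]
    P=np.stack([(u-K[0,2])/K[0,0]*d,(v-K[1,2])/K[1,1]*d,d],-1)
    return (P-t)@Rm
def ray(px,i,z):
    K=np.array(i["intrinsics"]);Rm=cv2.Rodrigues(np.array(i["rvec"],float))[0];t=np.array(i["tvec"],float).ravel()
    c=-Rm.T@t; r=Rm.T@np.linalg.solve(K,[px[0],px[1],1.]); return c+r*(z-c[2])/r[2]
def proj(p,i):
    return cv2.projectPoints(np.array(p,float).reshape(-1,3),np.array(i["rvec"],float),np.array(i["tvec"],float),np.array(i["intrinsics"],float),None)[0].reshape(-1,2)
E
python3 - <<'E'
from h import *
s=manip.read_state(); print(s, manip.tcp_to_grasp)
for n in("top","scene"):
    im,d,i=grab(n); cv2.imwrite(f"pics/{n}0.png",im); np.savez(f"{n}0.npz",im=im,d=d); print(n,i,(d>0).mean())
E
```

```text
pics
{'clock': 0.0, 'q': array([-1.24898122,  0.39918247,  0.04503562,  1.53789086, -0.01868843,
        1.20691285, -0.05071224]), 'joint_vel': array([-0.00043162, -0.0008587 , -0.00090022,  0.0010061 ,  0.00125072,
       -0.00207516, -0.00070862]), 'joint_efforts': array([-4.42846258e-04, -4.75113416e+01,  1.36432361e+00, -2.54227549e+01,
        1.15350014e-02,  9.28046502e-03,  1.84087156e-05]), 'eef_pos': array([0.26524993, 0.59270989, 0.23026484]), 'ee_rot': array([ 2.08808425e-01,  9.77956067e-01, -9.77082118e-04, -1.33371462e-04]), 'ft_force': array([0.39603715, 0.29052002, 0.39529163]), 'torque': array([-0.05287039,  0.00165735, -0.00588781]), 'finger_force': 0.0, 'finger_gap': 0.08537736625716569} -0.0187
top {'intrinsics': array([[495.9755542 ,   0.        , 262.82299665],
       [  0.        , 495.9755542 , 198.95999452],
       [  0.        ,   0.        ,   1.        ]]), 'rvec': array([ 2.1682685 , -2.23258993,  0.06753151]), 'tvec': array([-0.02401336,  0.5916616 ,  1.34695466])} 0.9958597819010416
scene {'intrinsics': array([[498.11051511,   0.        , 249.56306942],
       [  0.        , 498.11051511, 195.22717666],
       [  0.        ,   0.        ,   1.        ]]), 'rvec': array([ 1.6183923 ,  2.15621064, -0.70042487]), 'tvec': array([ 0.22055881, -0.41518479,  1.68194869])} 0.9906412760416666
```

View pics/top0.png

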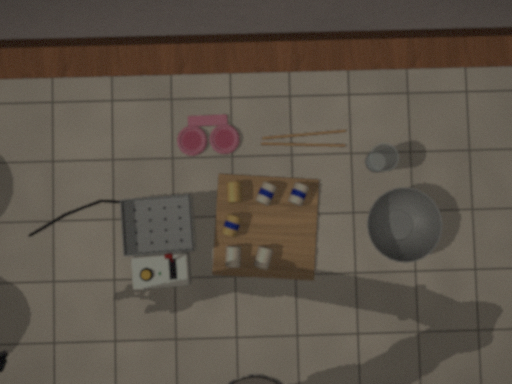

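View pics/scene0.png

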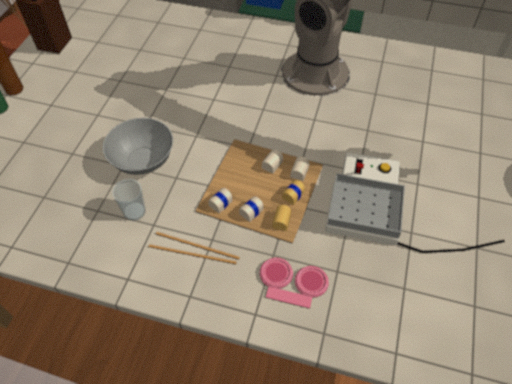

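The top view shows six buns on the board: plain yellow (233,190), striped white (267,193) and (298,193), striped yellow (231,225), and plain white (232,256) and (264,257). The tray is at about (163,223), with the pod below it (button 147,274; lever about 170,262). The bowl is at (404,225), the jar at (382,158). The scene view agrees.

```bash
cat > m.py <<'E'
from h import *
def buns(im,P,box=None,zlo=.026,zhi=.060):
    Z=P[...,2]; hsv=cv2.cvtColor(im,cv2.COLOR_BGR2HSV)
    m=((Z>zlo)&(Z<zhi)).astype(np.uint8)
    if box is not None:
        m&=((P[...,0]>box[0])&(P[...,0]<box[1])&(P[...,1]>box[2])&(P[...,1]<box[3])).astype(np.uint8)
    n,l,st,c=cv2.connectedComponentsWithStats(m)
    out=[]
    for k in range(1,n):
        if st[k,4]<60: continue
        q=l==k; pts=P[q]; r=cv2.minAreaRect((pts[:,:2]*1000).astype(np.float32))
        (cx,cy),(w,h),a=r
        if w<h: a+=90; w,h=h,w
        blue=((hsv[q][:,0]>100)&(hsv[q][:,0]<135)&(hsv[q][:,1]>100)).mean(); 
        notb=q&~((hsv[...,0]>100)&(hsv[...,0]<135))
        out.append((c[k].round(),np.round([cx,cy]),round((a+90)%180-90),np.round([w,h]),round(np.percentile(pts[:,2],95)*1000),round(blue,2),np.median(hsv[notb],0)))
    return out
E
python3 - <<'E'
from m import *
for n in("top","scene"):
    f=np.load(n+"0.npz"); im,d=f["im"],f["d"]; i=manip.camera_info(n); P=cloud(d,i)
    print(n)
    if n=="top":
        for p in[(60,60+60),(330,110),(290,240),(150,225),(185,225),(404,225),(160,285),(147,274),(170,262),(340,325)]: print(p,P[p[1],p[0]].round(4))
    for b in buns(im,P,(.3,.9,-.2,.25)): print(*b)
    np.save(n+"P.npy",P)
P=np.load("topP.npy")
# bowl rim
m=(P[...,2]>.068)&(P[...,2]<.085)&(P[...,1]<-.2)&(P[...,0]>.25)&(P[...,0]<.8)
q=P[m][:,:2]; print(len(q),q.min(0),q.max(0),cv2.minEnclosingCircle((q*1000).astype(np.float32)))
m=(P[...,2]>.055)&(P[...,2]<.075)&(P[...,1]>.2)&(P[...,0]>.25)
q=P[m][:,:2]; print("traywall",cv2.minAreaRect((q*1000).astype(np.float32)))
im=np.load("top0.npz")["im"]; cv2.imwrite("pics/pod.png",cv2.resize(im[180:300,110:210],None,fx=6,fy=5,interpolation=2))
E
```

```text
top
(60, 120) [ 0.8298  0.5201 -0.0067]
(330, 110) [ 0.8368 -0.2379 -0.0037]
(290, 240) [ 0.4758 -0.113   0.004 ]
(150, 225) [0.5283 0.2644 0.0365]
(185, 225) [0.5255 0.1701 0.0387]
(404, 225) [ 0.5078 -0.4305  0.0027]
(160, 285) [0.3694 0.237  0.0549]
(147, 274) [0.4005 0.2677 0.068 ]
(170, 262) [0.4291 0.209  0.0571]
(340, 325) [ 2.389e-01 -2.431e-01 -1.000e-04]
[233. 191.] [613.  38.] 3 [56. 39.] 51 0.0 [ 19. 122. 111.]
[265. 193.] [606. -48.] -26 [55. 40.] 51 0.19 [ 18.  49. 107.]
[298. 193.] [ 603. -136.] -25 [56. 40.] 51 0.18 [ 18.  50. 107.]
[172. 224.] [531. 206.] 3 [145.  93.] 44 0.0 [24. 17. 90.]
[192. 222.] [533. 152.] 2 [152.   6.] 57 0.0 [20. 27. 69.]
[231. 225.] [523.  47.] -20 [55. 40.] 52 0.2 [ 19.  119.  104.5]
[232. 256.] [439.  46.] -3 [54. 40.] 50 0.0 [ 19.  52. 103.]
[263. 257.] [434. -36.] -16 [56. 39.] 51 0.0 [ 18.  51. 104.]
[172. 270.] [410. 207.] 2 [90. 89.] 60 0.0 [ 27.  24. 107.]
scene
[272. 159.] [436. -34.] -16 [57. 40.] 49 0.0 [ 19.  53. 172.]
[359. 165.] [407. 207.] -88 [87. 87.] 60 0.0 [ 22.  33. 200.]
[300. 167.] [441.  48.] -4 [59. 39.] 50 0.0 [ 19.  54. 164.]
[351. 200.] [521. 205.] 2 [133.  96.] 51 0.0 [ 30.  15. 140.]
[293. 190.] [525.  50.] -19 [59. 39.] 50 0.2 [ 20. 142. 170.]
[342. 223.] [556. 168.] 35 [179.  81.] 58 0.0 [ 23.  26. 116.]
[220. 199.] [ 605. -134.] -23 [57. 42.] 50 0.22 [ 19.  51. 187.]
[251. 207.] [609. -46.] -24 [57. 40.] 50 0.21 [ 19.  51. 185.]
[282. 216.] [615.  39.] 2 [60. 40.] 50 0.0 [ 20.  146.  186.5]
703 [ 0.41152249 -0.50763417] [ 0.721666   -0.31090328] ((567.6846923828125, -393.35687255859375), 158.0556640625)
traywall ((483.0400085449219, 264.2085266113281), (240.3888397216797, 139.24148559570312), 2.581723213195801)
```

View pics/pod.png

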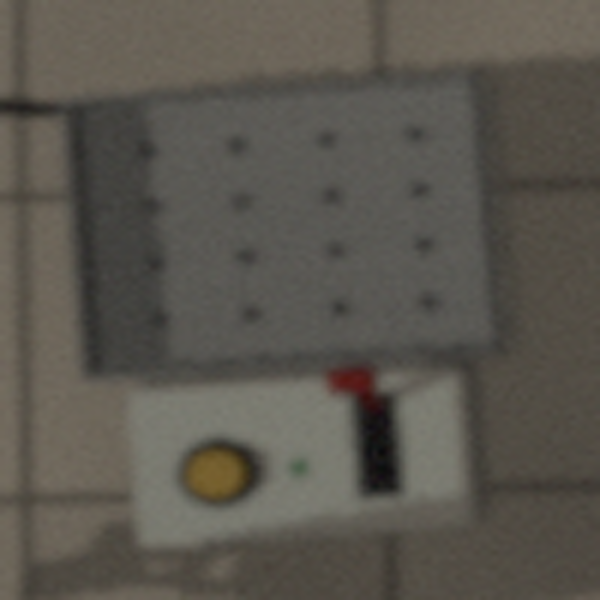

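The crop shows the yellow button at crop (218,472), the red lever bar at (350,380) up near the tray wall with its slot at (380,445), and the tray rotated by only a few degrees.

Run:
```python
from m import *
I={}
for n in("top","scene"):
    f=np.load(n+"0.npz"); im,d=f["im"],f["d"]; i=manip.camera_info(n); P=np.load(n+"P.npy"); I[n]=(im,P,i)
    hsv=cv2.cvtColor(im,cv2.COLOR_BGR2HSV); H,S=hsv[...,0],hsv[...,1]
    reg=(P[...,0]>.3)&(P[...,0]<.5)&(P[...,1]>.13)&(P[...,1]<.3)&(P[...,2]>.03)
    y=reg&(H>15)&(H<30)&(S>120)&(P[...,2]>.06); r=reg&((H<8)|(H>172))&(S>120)
    for nm,m in(("btn",y),("red",r)):
        v,u=np.where(m); print(n,nm,m.sum(),u.mean().round(1),v.mean().round(1),np.median(P[m],0).round(4),"ray z.069",ray((u.mean(),v.mean()),i,.069).round(4), P[m].min(0).round(3),P[m].max(0).round(3))
    p=(P[...,2]>.048)&(P[...,2]<.063)&(P[...,0]>.3)&(P[...,0]<.447)&(P[...,1]>.1)&(P[...,1]<.31)
    print("pod",cv2.minAreaRect((P[p][:,:2]*1000).astype(np.float32)),np.median(P[p][:,2]))
    w=(P[...,2]>.059)&(P[...,2]<.072)&(P[...,1]>.09)&(P[...,0]>.44)&(P[...,0]<.63)&(P[...,1]<.33)&(S<90)
    print("wall",cv2.minAreaRect((P[w][:,:2]*1000).astype(np.float32)),w.sum())
    b=(P[...,2]>.066)&(P[...,2]<.085)&(P[...,1]<-.28)&(P[...,0]>.36)&(P[...,0]<.63)
    q=P[b][:,:2]*1000; A=np.c_[2*q,np.ones(len(q))]; s=np.linalg.lstsq(A,(q**2).sum(1),rcond=None)[0]
    print("bowl",s[:2],np.sqrt(s[2]+s[0]**2+s[1]**2),len(q))
def pix(n,x0):
    im,P,i=I[n]
```

```text
top btn 72 145.6 273.9 [0.4008 0.2712 0.0696] ray z.069 [0.401  0.2712 0.069 ] [0.39  0.26  0.062] [0.413 0.283 0.074]
top red 35 168.9 256.7 [0.448  0.2039 0.1119] ray z.069 [0.4439 0.2096 0.069 ] [0.432 0.196 0.056] [0.454 0.212 0.117]
pod ((406.00469970703125, 236.64776611328125), (85.07987213134766, 147.8991241455078), 2.3790159225463867) 0.05797626208011966
wall ((521.990234375, 242.07208251953125), (166.075927734375, 179.8526153564453), 2.1687698364257812) 327
bowl [ 511.26867071 -408.23214637] 95.47270887044196 686
scene btn 66 384.7 167.2 [0.4051 0.2736 0.0689] ray z.069 [0.4055 0.2736 0.069 ] [0.391 0.261 0.06 ] [0.417 0.287 0.074]
scene red 58 358.6 166.3 [0.4498 0.2045 0.1062] ray z.069 [0.4218 0.2054 0.069 ] [0.393 0.196 0.056] [0.461 0.213 0.116]
pod ((405.1216735839844, 237.34674072265625), (86.53634643554688, 146.33639526367188), 2.5774905681610107) 0.05813596322219554
wall ((523.64599609375, 241.9359130859375), (168.49917602539062, 178.41258239746094), 1.4935922622680664) 463
bowl [ 475.30981193 -638.59377947] 248.009758551509 565
```

```bash
cat >> h.py <<'E'
def plan(*T):
    "targets (x,y,z[,world angle of tool y in deg]) -> tool-frame shifts, each from the previous target"
    s=manip.read_state(); p=np.array(s["eef_pos"]); M=R.from_quat(s["ee_rot"])
    M0=M.as_matrix(); a=np.degrees(np.arctan2(M0[1,1],M0[0,1]))
    print("at",p.round(4),"ang %.1f gap %.4f f %.1f t %.2f tilt %.2f"%(a,s["finger_gap"],s["finger_force"],s["clock"],np.degrees(np.arccos(-M0[2,2]))))
    for t in T:
        d=np.array(t[:3])-p; b=np.radians(a); ty=np.array([np.cos(b),np.sin(b),0]); tx=np.cross(ty,[0,0,-1])
        n=t[3] if len(t)>3 else a; y=(a-n+90)%180-90
        print(t,"tx %.2f ty %.2f tz %.2f yaw %.1f rows %.1f"%(100*d@tx,100*d@ty,-100*d[2],y,max(np.linalg.norm(d)/.0625,abs(y)/10.7)))
        p=np.array(t[:3]); a=a-y
E
python3 - <<'E'
from h import *
plan((.403,.272,.15,92),(.403,.272,.082),(.403,.272,.0615))
_,_,i=0,0,manip.camera_info("top"); print(ray((404,225),i,.075))
E
```

```text
at [0.2653 0.5928 0.2303] ang 65.9 gap 0.0852 f 0.0 t 0.10 tilt 0.10
(0.403, 0.272, 0.15, 92) tx -25.67 ty -23.66 tz 8.03 yaw -26.1 rows 5.7
(0.403, 0.272, 0.082) tx 0.00 ty 0.00 tz 6.80 yaw 0.0 rows 1.1
(0.403, 0.272, 0.0615) tx 0.00 ty 0.00 tz 2.05 yaw 0.0 rows 0.3
[ 0.50848503 -0.40920142  0.075     ]
```

carry_out(motion=[{"tx": -25.7, "ty": -23.7, "tz": 8, "yaw": -26, "hand": 0}, {"tx": -25.7, "ty": -23.7, "tz": 8, "yaw": -26, "hand": 0}, {"tx": -25.7, "ty": -23.7, "tz": 8, "yaw": -26, "hand": 0}, {"tx": -25.7, "ty": -23.7, "tz": 8, "yaw": -26, "hand": 0}, {"tx": -25.7, "ty": -23.7, "tz": 8, "yaw": -26, "hand": 0}], squeeze=40)

```text
clock: 0.72
eef_pos: [0.386, 0.3112, 0.161]
ee_rot: [-0.017, 1.0, 0.0, 0.0]
ft_force: [1.1, -0.0, -0.4]
finger_gap: 0.0001
finger_force: 0.0
```

```bash
python3 -c "
from h import *
plan((.403,.272,.15,92),(.403,.272,.082),(.403,.272,.0615))"
```

```text
at [0.386  0.3112 0.161 ] ang 91.9 gap 0.0001 f 0.0 t 0.72 tilt 0.01
(0.403, 0.272, 0.15, 92) tx -1.57 ty -3.98 tz 1.10 yaw -0.1 rows 0.7
(0.403, 0.272, 0.082) tx 0.00 ty 0.00 tz 6.80 yaw 0.0 rows 1.1
(0.403, 0.272, 0.0615) tx 0.00 ty 0.00 tz 2.05 yaw 0.0 rows 0.3
```

carry_out(motion=[{"tx": -1.6, "ty": -4, "tz": 1.1}, {"tx": -1.6, "ty": -4, "tz": 1.1}, {"tx": -1.6, "ty": -4, "tz": 1.1}, {"tx": -1.6, "ty": -4, "tz": 6}, {"tx": -1.6, "ty": -4, "tz": 6}])

```text
schema error: expected keys hand, tx, ty, tz, yaw
```

```bash
python3 -c "
from h import *
plan((.403,.272,.082),(.403,.272,.0615))"
```

```text
at [0.386  0.3112 0.161 ] ang 91.9 gap 0.0001 f 0.0 t 0.72 tilt 0.01
(0.403, 0.272, 0.082) tx -1.57 ty -3.98 tz 7.90 yaw 0.0 rows 1.4
(0.403, 0.272, 0.0615) tx 0.00 ty 0.00 tz 2.05 yaw 0.0 rows 0.3
```

carry_out(motion=[{"tx": -1.6, "ty": -4, "tz": 1.1, "yaw": 0, "hand": 0}, {"tx": -1.6, "ty": -4, "tz": 1.1, "yaw": 0, "hand": 0}, {"tx": -1.6, "ty": -4, "tz": 6, "yaw": 0, "hand": 0}, {"tx": -1.6, "ty": -4, "tz": 6, "yaw": 0, "hand": 0}, {"tx": -1.6, "ty": -4, "tz": 6, "yaw": 0, "hand": 0}])

```text
clock: 1.35
eef_pos: [0.4031, 0.2752, 0.1026]
ee_rot: [-0.017, 1.0, 0.0, 0.0]
ft_force: [0.2, 0.6, 1.5]
finger_gap: -0.0003
finger_force: 0.0
```

```bash
python3 -c "
from h import *
plan((.403,.272,.082),(.403,.272,.0615))"
```

```text
at [0.4031 0.2752 0.1026] ang 92.0 gap -0.0003 f 0.0 t 1.35 tilt 0.07
(0.403, 0.272, 0.082) tx 0.02 ty -0.32 tz 2.06 yaw 0.0 rows 0.3
(0.403, 0.272, 0.0615) tx 0.00 ty 0.00 tz 2.05 yaw 0.0 rows 0.3
```

carry_out(motion=[{"tx": 0, "ty": -0.3, "tz": 2, "yaw": 0, "hand": 0}, {"tx": 0, "ty": -0.3, "tz": 3, "yaw": 0, "hand": 0}, {"tx": 0, "ty": -0.3, "tz": 3.6, "yaw": 0, "hand": 0}, {"tx": 0, "ty": -0.3, "tz": 4, "yaw": 0, "hand": 0}, {"tx": 0, "ty": -0.3, "tz": 4, "yaw": 0, "hand": 0}])

```text
clock: 1.98
eef_pos: [0.4033, 0.2716, 0.0621]
ee_rot: [-0.017, 1.0, 0.001, 0.0]
ft_force: [-0.7, 0.6, 4.4]
finger_gap: -0.0003
finger_force: 1.7
```

```bash
python3 -c "
from h import *
plan((.403,.272,.0615))
P=None
im,d,i=grab('top'); P=cloud(d,i); hsv=cv2.cvtColor(im,cv2.COLOR_BGR2HSV); H,S=hsv[...,0],hsv[...,1]
r=((H<8)|(H>172))&(S>120)&(P[...,0]>.3)&(P[...,0]<.5)&(P[...,1]>.13)&(P[...,1]<.3)
print(r.sum(),np.median(P[r],0),P[r].min(0),P[r].max(0))"
```

```text
at [0.4033 0.2716 0.0621] ang 91.9 gap -0.0003 f 1.7 t 1.98 tilt 0.07
(0.403, 0.272, 0.0615) tx 0.03 ty 0.04 tz 0.06 yaw 0.0 rows 0.0
69 [0.3963314  0.20050227 0.07632349] [0.37723539 0.19334627 0.0551497 ] [0.41870296 0.20719971 0.09640409]
```

Button pressed, lever down. Rise and head to the first white bun.

carry_out(motion=[{"tx": 0, "ty": 0, "tz": -6, "yaw": 0, "hand": 0}, {"tx": 0, "ty": 0, "tz": -9, "yaw": 0, "hand": 0.7}, {"tx": -3, "ty": -8, "tz": -10, "yaw": 0, "hand": 0.7}, {"tx": -3, "ty": -14, "tz": -10, "yaw": 5, "hand": 0.7}, {"tx": -3, "ty": -14, "tz": -10, "yaw": 5, "hand": 0.7}])

```text
clock: 2.65
eef_pos: [0.4381, 0.1275, 0.1619]
ee_rot: [0.031, 1.0, -0.0, 0.0]
ft_force: [0.2, 0.6, 0.9]
finger_gap: 0.0596
finger_force: 0.0
```

```bash
cat > look.py <<'E'
from m import *
im,d,i=grab("top"); P=cloud(d,i)
cv2.imwrite("pics/last_top.png",im)
for b in buns(im,P,(.3,.8,-.25,.13)): print(*b)
E
python3 - <<'E'
import look
from h import *
plan((.44,.047,.09,87),(.44,.047,.011))
E
```

```text
[234. 191.] [613.  38.] 0 [55. 41.] 50 0.0 [ 19. 122. 113.]
[265. 193.] [606. -48.] -27 [56. 40.] 51 0.19 [ 18.  49. 109.]
[298. 193.] [ 603. -136.] -23 [56. 40.] 52 0.2 [ 18.  49. 109.]
[231. 225.] [523.  47.] -20 [55. 40.] 51 0.19 [ 19. 119. 105.]
[232. 256.] [439.  46.] -2 [54. 38.] 51 0.0 [ 19.  49. 116.]
[262. 257.] [434. -36.] -16 [56. 39.] 51 0.0 [ 19.  50. 114.]
at [0.4382 0.1263 0.1618] ang 86.5 gap 0.0600 f 0.0 t 2.70 tilt 0.11
(0.44, 0.047, 0.09, 87) tx -0.67 ty -7.90 tz 7.18 yaw -0.5 rows 1.7
(0.44, 0.047, 0.011) tx 0.00 ty 0.00 tz 7.90 yaw 0.0 rows 1.3
```

carry_out(motion=[{"tx": -0.6, "ty": -7.9, "tz": 5, "yaw": 0, "hand": 0.7}, {"tx": -0.6, "ty": -7.9, "tz": 7, "yaw": 0, "hand": 0.7}, {"tx": -0.6, "ty": -7.9, "tz": 8, "yaw": 0, "hand": 0.7}, {"tx": -0.6, "ty": -7.9, "tz": 12, "yaw": 0, "hand": 0.7}, {"tx": -0.6, "ty": -7.9, "tz": 12, "yaw": 0, "hand": 0.7}])

```text
clock: 3.32
eef_pos: [0.4376, 0.0541, 0.0402]
ee_rot: [0.026, 1.0, -0.0, -0.002]
ft_force: [-0.1, -0.4, -0.5]
finger_gap: 0.0599
finger_force: 0.0
```

```bash
python3 -c "
from h import *
plan((.44,.047,.011))"
```

```text
at [0.4376 0.0541 0.0402] ang 87.0 gap 0.0599 f 0.0 t 3.33 tilt 0.27
(0.44, 0.047, 0.011) tx -0.28 ty -0.70 tz 2.92 yaw 0.0 rows 0.5
```

carry_out(motion=[{"tx": -0.2, "ty": -0.7, "tz": 2.0, "yaw": 0, "hand": 0.7}, {"tx": -0.2, "ty": -0.7, "tz": 2.9, "yaw": 0, "hand": 0.7}, {"tx": -0.2, "ty": -0.7, "tz": 2.9, "yaw": 0, "hand": 0.7}, {"tx": -0.2, "ty": -0.7, "tz": 2.9, "yaw": 0, "hand": 0}, {"tx": -0.2, "ty": -0.7, "tz": 2.9, "yaw": 0, "hand": 0}])

```text
clock: 3.95
eef_pos: [0.4418, 0.0463, 0.0136]
ee_rot: [0.027, 1.0, 0.001, 0.001]
ft_force: [-0.5, -0.8, 5.9]
finger_gap: 0.0393
finger_force: 40.9
```

carry_out(motion=[{"tx": 0, "ty": 0, "tz": 0, "yaw": 0, "hand": 0}, {"tx": 0, "ty": 0, "tz": 0, "yaw": 0, "hand": 0}])

```text
clock: 4.2
eef_pos: [0.4418, 0.0463, 0.0136]
ee_rot: [0.027, 1.0, 0.001, 0.001]
ft_force: [-1.4, 0.7, 6.4]
finger_gap: 0.0395
finger_force: 41.1
```

```bash
cat >> h.py <<'E'
TC=np.array([.529,.242]); TY=np.radians(2.4)
def tray(x,y): return TC+[x*np.cos(TY)-y*np.sin(TY),x*np.sin(TY)+y*np.cos(TY)]
E
python3 -c "
from h import *
a=tray(.036,.040); print(a,tray(.036,-.04),tray(-.033,0))
plan((.44,.047,.14),(*a,.14,92.4),(*a,.044))"
```

```text
[0.5632934  0.28347244] [0.56664345 0.20354261] [0.49602895 0.2406181 ]
at [0.4418 0.0463 0.0136] ang 86.9 gap 0.0395 f 41.1 t 4.20 tilt 0.12
(0.44, 0.047, 0.14) tx 0.18 ty 0.06 tz -12.64 yaw 0.0 rows 2.0
(np.float64(0.563293395734391), np.float64(0.28347243673820555), 0.14, 92.4) tx -11.04 ty 24.28 tz -0.00 yaw -5.5 rows 4.3
(np.float64(0.563293395734391), np.float64(0.28347243673820555), 0.044) tx 0.00 ty 0.00 tz 9.60 yaw 0.0 rows 1.5
```

carry_out(motion=[{"tx": 0, "ty": 0, "tz": -6, "yaw": 0, "hand": 0}, {"tx": 0, "ty": 0, "tz": -12, "yaw": 0, "hand": 0}, {"tx": -3, "ty": 6, "tz": -12.6, "yaw": -5.5, "hand": 0}, {"tx": -5.5, "ty": 12, "tz": -12.6, "yaw": -5.5, "hand": 0}, {"tx": -8, "ty": 18, "tz": -12.6, "yaw": -5.5, "hand": 0}])

```text
clock: 4.82
eef_pos: [0.5272, 0.214, 0.1395]
ee_rot: [-0.021, 1.0, 0.0, 0.001]
ft_force: [1.4, -0.3, -0.7]
finger_gap: 0.0394
finger_force: 40.8
```

carry_out(motion=[{"tx": -2.5, "ty": 6, "tz": 0, "yaw": 0, "hand": 0}, {"tx": -2.5, "ty": 6, "tz": 0, "yaw": 0, "hand": 0}, {"tx": -2.5, "ty": 6, "tz": 0, "yaw": 0, "hand": 0}])

```text
clock: 5.2
eef_pos: [0.5483, 0.2726, 0.1382]
ee_rot: [-0.021, 1.0, -0.001, -0.0]
ft_force: [-0.5, -0.7, -0.3]
finger_gap: 0.0395
finger_force: 40.8
```

```bash
python3 -c "
from h import *
a=tray(.036,.040)
plan((*a,.14,92.4),(*a,.047))"
```

```text
at [0.5483 0.2726 0.1382] ang 92.4 gap 0.0395 f 40.8 t 5.20 tilt 0.09
(np.float64(0.563293395734391), np.float64(0.28347243673820555), 0.14, 92.4) tx -1.54 ty 1.02 tz -0.18 yaw 0.0 rows 0.3
(np.float64(0.563293395734391), np.float64(0.28347243673820555), 0.047) tx 0.00 ty 0.00 tz 9.30 yaw 0.0 rows 1.5
```

carry_out(motion=[{"tx": -1.5, "ty": 1, "tz": 0, "yaw": 0, "hand": 0}, {"tx": -1.5, "ty": 1, "tz": 4, "yaw": 0, "hand": 0}, {"tx": -1.5, "ty": 1, "tz": 8, "yaw": 0, "hand": 0}, {"tx": -1.5, "ty": 1, "tz": 9.1, "yaw": 0, "hand": 0}, {"tx": -1.5, "ty": 1, "tz": 9.1, "yaw": 0, "hand": 0}])

```text
clock: 5.82
eef_pos: [0.5634, 0.2824, 0.0479]
ee_rot: [-0.02, 1.0, -0.0, -0.0]
ft_force: [1.1, 0.0, 0.1]
finger_gap: 0.0395
finger_force: 40.8
```

carry_out(motion=[{"tx": 0, "ty": 0, "tz": 0, "yaw": 0, "hand": 0}, {"tx": 0, "ty": 0, "tz": 0, "yaw": 0, "hand": 0.65}, {"tx": 0, "ty": 0, "tz": 0, "yaw": 0, "hand": 0.65}, {"tx": 0, "ty": 0, "tz": 0, "yaw": 0, "hand": 0.65}, {"tx": 0, "ty": 0, "tz": 0, "yaw": 0, "hand": 0.65}])

```text
clock: 6.45
eef_pos: [0.5634, 0.2839, 0.0477]
ee_rot: [-0.021, 1.0, 0.0, 0.0]
ft_force: [0.2, 0.4, -0.5]
finger_gap: 0.0555
finger_force: 0.0
```

carry_out(motion=[{"tx": 0, "ty": 0, "tz": -5, "yaw": 0, "hand": 0.65}, {"tx": 0, "ty": 0, "tz": -9, "yaw": 0, "hand": 0.65}, {"tx": 0, "ty": -6, "tz": -10, "yaw": 0, "hand": 0.65}, {"tx": 0, "ty": -12, "tz": -10, "yaw": 0, "hand": 0.65}, {"tx": 0, "ty": -18, "tz": -10, "yaw": 0, "hand": 0.65}])

```text
clock: 7.08
eef_pos: [0.5709, 0.1023, 0.1481]
ee_rot: [-0.021, 1.0, 0.0, 0.001]
ft_force: [0.2, -0.1, 1.1]
finger_gap: 0.0554
finger_force: 0.0
```

carry_out(motion=[{"tx": 2, "ty": 0, "tz": 0, "yaw": 0, "hand": 0.7}, {"tx": 2, "ty": 0, "tz": 0, "yaw": 0, "hand": 0.7}, {"tx": 2, "ty": 0, "tz": 0, "yaw": 0, "hand": 0.7}])

```text
clock: 7.45
eef_pos: [0.5515, 0.1046, 0.1478]
ee_rot: [-0.022, 1.0, 0.0, 0.001]
ft_force: [0.9, 0.5, 0.5]
finger_gap: 0.0596
finger_force: 0.0
```

```bash
cat > look.py <<'E'
from m import *
im,d,i=grab("top"); P=cloud(d,i)
cv2.imwrite("pics/last_top.png",im)
for b in buns(im,P,(.3,.8,-.25,.13)): print(*b)
print("tray")
for b in buns(im,P,(.44,.62,.14,.34),.067,.2): print(*b)
E
python3 - <<'E'
import look
from h import *
plan((.435,-.035,.14,74),(.435,-.035,.09),(.435,-.035,.014))
E
```

```text
[234. 191.] [613.  38.] 3 [55. 39.] 51 0.0 [ 19.  122.  113.5]
[265. 193.] [606. -48.] -26 [55. 40.] 51 0.19 [17. 51. 96.]
[298. 193.] [ 603. -136.] -25 [56. 40.] 52 0.19 [17. 52. 86.]
[231. 225.] [523.  47.] -20 [55. 40.] 51 0.19 [ 19. 119. 104.]
[263. 257.] [434. -36.] -16 [56. 39.] 51 0.0 [ 19.  50. 117.]
tray
[140. 212.] [562. 283.] 1 [56. 37.] 82 0.0 [ 20.  44. 116.]
at [0.5516 0.1046 0.1477] ang 92.5 gap 0.0597 f 0.0 t 7.50 tilt 0.06
(0.435, -0.035, 0.14, 74) tx 12.26 ty -13.44 tz 0.77 yaw 18.5 rows 2.9
(0.435, -0.035, 0.09) tx 0.00 ty 0.00 tz 5.00 yaw 0.0 rows 0.8
(0.435, -0.035, 0.014) tx 0.00 ty 0.00 tz 7.60 yaw 0.0 rows 1.2
```

carry_out(motion=[{"tx": 6, "ty": -6.7, "tz": 0.7, "yaw": 9, "hand": 0.7}, {"tx": 12.2, "ty": -13.4, "tz": 0.7, "yaw": 18.5, "hand": 0.7}, {"tx": 12.2, "ty": -13.4, "tz": 0.7, "yaw": 18.5, "hand": 0.7}, {"tx": 12.2, "ty": -13.4, "tz": 5, "yaw": 18.5, "hand": 0.7}, {"tx": 12.2, "ty": -13.4, "tz": 5, "yaw": 18.5, "hand": 0.7}])

```text
clock: 8.12
eef_pos: [0.4328, -0.0355, 0.0961]
ee_rot: [0.14, 0.99, -0.001, -0.002]
ft_force: [-0.4, 0.6, 0.1]
finger_gap: 0.0593
finger_force: 0.0
```

```bash
python3 -c "
from h import *
plan((.435,-.035,.09,74),(.435,-.035,.014))"
```

```text
at [ 0.4328 -0.0355  0.0961] ang 73.9 gap 0.0593 f 0.0 t 8.12 tilt 0.29
(0.435, -0.035, 0.09, 74) tx -0.20 ty 0.11 tz 0.61 yaw -0.1 rows 0.1
(0.435, -0.035, 0.014) tx 0.00 ty 0.00 tz 7.60 yaw 0.0 rows 1.2
```

carry_out(motion=[{"tx": -0.2, "ty": 0.1, "tz": 4, "yaw": 0, "hand": 0.7}, {"tx": -0.2, "ty": 0.1, "tz": 7.5, "yaw": 0, "hand": 0.7}, {"tx": -0.2, "ty": 0.1, "tz": 8.1, "yaw": 0, "hand": 0.7}, {"tx": -0.2, "ty": 0.1, "tz": 8.1, "yaw": 0, "hand": 0.7}, {"tx": -0.2, "ty": 0.1, "tz": 8.1, "yaw": 0, "hand": 0}])

```text
clock: 8.75
eef_pos: [0.4384, -0.0351, 0.018]
ee_rot: [0.14, 0.99, 0.0, 0.001]
ft_force: [0.9, -0.5, 0.4]
finger_gap: 0.0425
finger_force: 0.5
```

carry_out(motion=[{"tx": 0, "ty": 0, "tz": 0, "yaw": 0, "hand": 0}, {"tx": 0, "ty": 0, "tz": 0, "yaw": 0, "hand": 0}, {"tx": 0, "ty": 0, "tz": 0, "yaw": 0, "hand": 0}])

```text
clock: 9.12
eef_pos: [0.4385, -0.0352, 0.0182]
ee_rot: [0.14, 0.99, 0.001, 0.002]
ft_force: [-0.2, 0.2, 6.9]
finger_gap: 0.0388
finger_force: 40.9
```

carry_out(motion=[{"tx": 0, "ty": 0, "tz": -6, "yaw": 0, "hand": 0}, {"tx": 0, "ty": 0, "tz": -12, "yaw": 0, "hand": 0}, {"tx": -1.5, "ty": 6, "tz": -12.6, "yaw": -9, "hand": 0}, {"tx": -3, "ty": 12, "tz": -12.6, "yaw": -18.5, "hand": 0}, {"tx": -3, "ty": 12, "tz": -12.6, "yaw": -18.5, "hand": 0}])

```text
clock: 9.75
eef_pos: [0.5011, 0.0772, 0.1438]
ee_rot: [-0.025, 1.0, 0.001, 0.002]
ft_force: [-0.2, -0.9, -1.0]
finger_gap: 0.0391
finger_force: 40.9
```

```bash
python3 -c "
from h import *
a=tray(.036,-.040)
plan((*a,.14,92.4),(*a,.047))"
```

```text
at [0.5011 0.0772 0.1438] ang 92.9 gap 0.0391 f 40.9 t 9.75 tilt 0.26
(np.float64(0.5666434480327269), np.float64(0.20354261033029686), 0.14, 92.4) tx -7.18 ty 12.29 tz 0.38 yaw 0.5 rows 2.3
(np.float64(0.5666434480327269), np.float64(0.20354261033029686), 0.047) tx 0.00 ty 0.00 tz 9.30 yaw 0.0 rows 1.5
```

carry_out(motion=[{"tx": -3.6, "ty": 6, "tz": 0, "yaw": 0.5, "hand": 0}, {"tx": -7.2, "ty": 12.3, "tz": 0, "yaw": 0.5, "hand": 0}, {"tx": -7.2, "ty": 12.3, "tz": 0, "yaw": 0.5, "hand": 0}, {"tx": -7.2, "ty": 12.3, "tz": 0, "yaw": 0.5, "hand": 0}])

```text
clock: 10.25
eef_pos: [0.5654, 0.1974, 0.1424]
ee_rot: [-0.017, 1.0, -0.0, -0.0]
ft_force: [-0.1, -0.0, -1.2]
finger_gap: 0.0387
finger_force: 40.9
```

```bash
python3 -c "
from h import *
a=tray(.036,-.040)
plan((*a,.051,92.4))"
```

```text
at [0.5654 0.1974 0.1424] ang 91.9 gap 0.0387 f 40.9 t 10.25 tilt 0.06
(np.float64(0.5666434480327269), np.float64(0.20354261033029686), 0.051, 92.4) tx -0.15 ty 0.61 tz 9.14 yaw -0.5 rows 1.5
```

carry_out(motion=[{"tx": -0.1, "ty": 0.5, "tz": 2, "yaw": 0, "hand": 0}, {"tx": -0.1, "ty": 0.5, "tz": 6, "yaw": 0, "hand": 0}, {"tx": -0.1, "ty": 0.5, "tz": 9, "yaw": 0, "hand": 0}, {"tx": -0.1, "ty": 0.5, "tz": 9, "yaw": 0, "hand": 0}, {"tx": -0.1, "ty": 0.5, "tz": 9, "yaw": 0, "hand": 0}])

```text
clock: 10.88
eef_pos: [0.5659, 0.2008, 0.0522]
ee_rot: [-0.015, 1.0, -0.0, -0.001]
ft_force: [0.1, 0.4, -1.2]
finger_gap: 0.0389
finger_force: 43.2
```

carry_out(motion=[{"tx": 0, "ty": 0, "tz": 0, "yaw": 0, "hand": 0.6}, {"tx": 0, "ty": 0, "tz": 0, "yaw": 0, "hand": 0.6}, {"tx": 0, "ty": 0, "tz": 0, "yaw": 0, "hand": 0.6}, {"tx": 0, "ty": 0, "tz": 0, "yaw": 0, "hand": 0.6}])

```text
clock: 11.38
eef_pos: [0.5666, 0.2026, 0.0528]
ee_rot: [-0.017, 1.0, 0.0, 0.0]
ft_force: [0.7, 0.5, 0.4]
finger_gap: 0.0516
finger_force: 0.0
```

carry_out(motion=[{"tx": 0, "ty": 0, "tz": -5, "yaw": 0, "hand": 0.6}, {"tx": 0, "ty": 0, "tz": -9, "yaw": 0, "hand": 0.6}, {"tx": -2, "ty": -6, "tz": -9, "yaw": 0, "hand": 0.7}, {"tx": -4, "ty": -12, "tz": -9, "yaw": 0, "hand": 0.7}, {"tx": -4, "ty": -12, "tz": -9, "yaw": 0, "hand": 0.7}])

```text
clock: 12.0
eef_pos: [0.612, 0.0758, 0.1433]
ee_rot: [-0.011, 1.0, -0.002, 0.001]
ft_force: [0.1, -0.5, 0.9]
finger_gap: 0.0599
finger_force: 0.0
```

carry_out(motion=[{"tx": 0, "ty": 0, "tz": 0, "yaw": 0, "hand": 0.7}])

```text
clock: 12.12
eef_pos: [0.6103, 0.0841, 0.1425]
ee_rot: [-0.016, 1.0, 0.0, -0.0]
ft_force: [0.1, 0.4, -0.0]
finger_gap: 0.0598
finger_force: 0.0
```

Run:
```python
import look
from h import *
plan((.614,.0385,.1,92),(.614,.0385,.015))
```

```text
[235. 195.] [613.  37.] -1 [54. 38.] 51 0.0 [ 19. 121. 107.]
[265. 193.] [606. -48.] -27 [55. 40.] 51 0.19 [ 18.  50. 106.]
[298. 193.] [ 603. -136.] -24 [56. 40.] 52 0.19 [ 19.  49. 108.]
[231. 225.] [523.  47.] -20 [55. 40.] 51 0.19 [ 19. 119. 106.]
tray
[169. 212.] [562. 206.] -1 [55. 23.] 82 0.0 [ 23.  37. 123.]
[140. 212.] [562. 282.] 3 [56. 37.] 82 0.0 [ 20.  45. 116.]
at [0.61   0.0855 0.1423] ang 92.0 gap 0.0600 f 0.0 t 12.18 tilt 0.08
(0.614, 0.0385, 0.1, 92) tx -0.23 ty -4.71 tz 4.23 yaw -0.0 rows 1.0
(0.614, 0.0385, 0.015) tx 0.00 ty 0.00 tz 8.50 yaw 0.0 rows 1.4
```

carry_out(motion=[{"tx": -0.2, "ty": -4.6, "tz": 0, "yaw": 0, "hand": 0.7}, {"tx": -0.2, "ty": -4.6, "tz": 4, "yaw": 0, "hand": 0.7}, {"tx": -0.2, "ty": -4.6, "tz": 6, "yaw": 0, "hand": 0.7}, {"tx": -0.2, "ty": -4.6, "tz": 6, "yaw": 0, "hand": 0.7}, {"tx": -0.2, "ty": -4.6, "tz": 6, "yaw": 0, "hand": 0.7}])

```text
clock: 12.8
eef_pos: [0.6146, 0.0394, 0.0834]
ee_rot: [-0.018, 1.0, 0.0, 0.001]
ft_force: [-1.2, -0.0, 0.5]
finger_gap: 0.0595
finger_force: 0.0
```

```bash
python3 -c "
from h import *
plan((.614,.0385,.015,92))"
```

```text
at [0.6146 0.0394 0.0834] ang 92.0 gap 0.0595 f 0.0 t 12.80 tilt 0.09
(0.614, 0.0385, 0.015, 92) tx 0.06 ty -0.09 tz 6.84 yaw 0.0 rows 1.1
```

carry_out(motion=[{"tx": 0, "ty": -0.1, "tz": 4, "yaw": 0, "hand": 0.7}, {"tx": 0, "ty": -0.1, "tz": 6.8, "yaw": 0, "hand": 0.7}, {"tx": 0, "ty": -0.1, "tz": 6.8, "yaw": 0, "hand": 0.7}, {"tx": 0, "ty": -0.1, "tz": 6.8, "yaw": 0, "hand": 0.7}, {"tx": 0, "ty": -0.1, "tz": 6.8, "yaw": 0, "hand": 0}])

```text
clock: 13.42
eef_pos: [0.6156, 0.0372, 0.0165]
ee_rot: [-0.017, 1.0, 0.0, 0.002]
ft_force: [-0.7, -0.0, -0.4]
finger_gap: 0.0427
finger_force: 0.0
```

carry_out(motion=[{"tx": 0, "ty": 0, "tz": 0, "yaw": 0, "hand": 0}, {"tx": 0, "ty": 0, "tz": 0, "yaw": 0, "hand": 0}, {"tx": 0, "ty": 0, "tz": 0, "yaw": 0, "hand": 0}])

```text
clock: 13.8
eef_pos: [0.6157, 0.0372, 0.0166]
ee_rot: [-0.017, 1.0, 0.0, 0.002]
ft_force: [-0.0, 1.1, 6.6]
finger_gap: 0.0386
finger_force: 42.2
```

carry_out(motion=[{"tx": 0, "ty": 0, "tz": -6, "yaw": 0, "hand": 0}, {"tx": 0, "ty": 0, "tz": -12, "yaw": 0, "hand": 0}, {"tx": 5, "ty": 5, "tz": -13, "yaw": 0, "hand": 0}, {"tx": 9, "ty": 10, "tz": -13, "yaw": 0, "hand": 0}, {"tx": 11, "ty": 15, "tz": -13, "yaw": 0, "hand": 0}])

```text
clock: 14.42
eef_pos: [0.4981, 0.1825, 0.1454]
ee_rot: [-0.016, 1.0, 0.0, 0.0]
ft_force: [1.7, 1.0, -0.2]
finger_gap: 0.0385
finger_force: 41.4
```

carry_out(motion=[{"tx": 0, "ty": 5, "tz": 0, "yaw": 0, "hand": 0}, {"tx": 0, "ty": 5, "tz": 0, "yaw": 0, "hand": 0}, {"tx": 0, "ty": 5, "tz": 0, "yaw": 0, "hand": 0}])

```text
clock: 14.8
eef_pos: [0.4981, 0.2314, 0.1447]
ee_rot: [-0.016, 1.0, -0.0, 0.0]
ft_force: [0.4, -1.0, -1.4]
finger_gap: 0.0389
finger_force: 41.4
```

```bash
python3 -c "
from h import *
a=tray(-.033,0)
plan((*a,.05,92.4))"
```

```text
at [0.4981 0.2314 0.1447] ang 91.9 gap 0.0389 f 41.4 t 14.80 tilt 0.04
(np.float64(0.4960289466067377), np.float64(0.2406181034269364), 0.05, 92.4) tx 0.17 ty 0.93 tz 9.47 yaw -0.5 rows 1.5
```

carry_out(motion=[{"tx": 0.2, "ty": 0.9, "tz": 2, "yaw": 0, "hand": 0}, {"tx": 0.2, "ty": 0.9, "tz": 6, "yaw": 0, "hand": 0}, {"tx": 0.2, "ty": 0.9, "tz": 9.4, "yaw": 0, "hand": 0}, {"tx": 0.2, "ty": 0.9, "tz": 9.4, "yaw": 0, "hand": 0}, {"tx": 0.2, "ty": 0.9, "tz": 9.4, "yaw": 0, "hand": 0}])

```text
clock: 15.42
eef_pos: [0.4965, 0.2399, 0.0515]
ee_rot: [-0.016, 1.0, -0.0, 0.0]
ft_force: [-0.2, 0.1, -0.8]
finger_gap: 0.039
finger_force: 42.9
```

carry_out(motion=[{"tx": 0, "ty": 0, "tz": 0, "yaw": 0, "hand": 0.6}, {"tx": 0, "ty": 0, "tz": 0, "yaw": 0, "hand": 0.6}, {"tx": 0, "ty": 0, "tz": 0, "yaw": 0, "hand": 0.6}, {"tx": 0, "ty": 0, "tz": 0, "yaw": 0, "hand": 0.6}])

```text
clock: 15.92
eef_pos: [0.4958, 0.2412, 0.0508]
ee_rot: [-0.017, 1.0, 0.0, 0.0]
ft_force: [-0.7, 0.5, 0.3]
finger_gap: 0.0515
finger_force: 0.0
```

carry_out(motion=[{"tx": 0, "ty": 0, "tz": -5, "yaw": 0, "hand": 0.6}, {"tx": 0, "ty": 0, "tz": -9, "yaw": 0, "hand": 0.6}, {"tx": -1, "ty": -6, "tz": -9, "yaw": 8, "hand": 0.7}, {"tx": -2, "ty": -12, "tz": -9, "yaw": 16, "hand": 0.7}, {"tx": -2, "ty": -13, "tz": -9, "yaw": 22, "hand": 0.7}])

```text
clock: 16.55
eef_pos: [0.5208, 0.106, 0.1411]
ee_rot: [0.18, 0.984, -0.001, 0.001]
ft_force: [0.2, 0.1, -0.4]
finger_gap: 0.0598
finger_force: 0.0
```

carry_out(motion=[{"tx": 0, "ty": 0, "tz": 0, "yaw": 0, "hand": 0.7}, {"tx": 0, "ty": 0, "tz": 0, "yaw": 0, "hand": 0.7}])

```text
clock: 16.8
eef_pos: [0.5198, 0.1133, 0.1405]
ee_rot: [0.173, 0.985, 0.0, -0.0]
ft_force: [0.2, 1.6, 0.4]
finger_gap: 0.0598
finger_force: 0.0
```

Run:
```python
import look
from h import *
plan((.524,.048,.085,70),(.524,.048,.015))
```

```text
[265. 193.] [606. -48.] -26 [55. 40.] 52 0.19 [ 18.  51. 100.]
[298. 193.] [ 603. -136.] -25 [56. 41.] 51 0.19 [18. 50. 94.]
[216. 218.] [539.  92.] 70 [44. 38.] 52 0.18 [ 19.  118.   95.5]
tray
[171. 204.] [581. 200.] 89 [34. 16.] 81 0.0 [ 20.  41. 111.]
[140. 212.] [562. 283.] -1 [55. 38.] 81 0.0 [ 20.  45. 116.]
[152. 239.] [494. 251.] 1 [52. 11.] 79 0.0 [ 20. 107. 112.]
at [0.5198 0.1135 0.1405] ang 70.1 gap 0.0598 f 0.0 t 16.85 tilt 0.04
(0.524, 0.048, 0.085, 70) tx -2.62 ty -6.01 tz 5.55 yaw 0.1 rows 1.4
(0.524, 0.048, 0.015) tx 0.00 ty 0.00 tz 7.00 yaw 0.0 rows 1.1
```

The striped yellow bun has been knocked aside, and the arm partly hides it. I'll take a striped white bun next and look at it again from there.

carry_out(motion=[{"tx": -4.5, "ty": -4, "tz": 0, "yaw": 2, "hand": 0.7}, {"tx": -9, "ty": -8, "tz": 0, "yaw": 4, "hand": 0.7}, {"tx": -13.6, "ty": -12.2, "tz": 0, "yaw": 5, "hand": 0.7}, {"tx": -13.6, "ty": -12.2, "tz": 0, "yaw": 5, "hand": 0.7}, {"tx": -13.6, "ty": -12.2, "tz": 0, "yaw": 5, "hand": 0.7}])

```text
clock: 17.48
eef_pos: [0.6057, -0.0478, 0.14]
ee_rot: [0.216, 0.976, 0.001, -0.001]
ft_force: [-0.2, -0.1, -0.3]
finger_gap: 0.06
finger_force: 0.0
```

Run:
```python
import look
from h import *
plan((.607,-.047,.085,65),(.607,-.047,.015))
```

```text
[300. 193.] [ 602. -138.] -19 [57. 36.] 51 0.2 [ 18.  49. 106.]
[213. 222.] [530.  95.] -20 [57. 44.] 51 0.2 [ 19. 115. 103.]
tray
[172. 212.] [562. 199.] -1 [55. 38.] 82 0.0 [ 20.  43. 117.]
[140. 212.] [562. 281.] 2 [56. 38.] 82 0.0 [ 20.  45. 116.]
[157. 237.] [495. 238.] 2 [56. 37.] 82 0.0 [ 20. 118. 114.]
at [ 0.6055 -0.0469  0.1401] ang 65.1 gap 0.0597 f 0.0 t 17.52 tilt 0.11
(0.607, -0.047, 0.085, 65) tx -0.14 ty 0.05 tz 5.51 yaw 0.1 rows 0.9
(0.607, -0.047, 0.015) tx 0.00 ty 0.00 tz 7.00 yaw 0.0 rows 1.1
```

carry_out(motion=[{"tx": -0.1, "ty": 0, "tz": 6, "yaw": 0, "hand": 0.7}, {"tx": -0.1, "ty": 0, "tz": 12.4, "yaw": 0, "hand": 0.7}, {"tx": -0.1, "ty": 0, "tz": 12.4, "yaw": 0, "hand": 0.7}, {"tx": -0.1, "ty": 0, "tz": 12.4, "yaw": 0, "hand": 0.7}, {"tx": -0.1, "ty": 0, "tz": 12.4, "yaw": 0, "hand": 0}])

```text
clock: 18.15
eef_pos: [0.6092, -0.0497, 0.0197]
ee_rot: [0.217, 0.976, 0.001, 0.003]
ft_force: [0.2, -0.4, 0.7]
finger_gap: 0.0428
finger_force: 0.0
```

carry_out(motion=[{"tx": 0, "ty": 0, "tz": 0, "yaw": 0, "hand": 0}, {"tx": 0, "ty": 0, "tz": 0, "yaw": 0, "hand": 0}, {"tx": 0, "ty": 0, "tz": 0, "yaw": 0, "hand": 0}])

```text
clock: 18.52
eef_pos: [0.6093, -0.0498, 0.0198]
ee_rot: [0.217, 0.976, 0.001, 0.003]
ft_force: [-0.2, 1.4, 7.4]
finger_gap: 0.0389
finger_force: 41.9
```

carry_out(motion=[{"tx": 0, "ty": 0, "tz": -6, "yaw": 0, "hand": 0}, {"tx": 0, "ty": 0, "tz": -12, "yaw": 0, "hand": 0}, {"tx": 0, "ty": -5, "tz": -15, "yaw": 0, "hand": 0}, {"tx": 0, "ty": -11, "tz": -15, "yaw": 0, "hand": 0}, {"tx": 0, "ty": -17, "tz": -15, "yaw": 0, "hand": 0}])

```text
clock: 19.15
eef_pos: [0.5345, -0.2055, 0.1688]
ee_rot: [0.217, 0.976, 0.0, 0.002]
ft_force: [0.8, -0.3, -1.0]
finger_gap: 0.039
finger_force: 41.0
```

carry_out(motion=[{"tx": -1, "ty": -6, "tz": 0, "yaw": 0, "hand": 0}, {"tx": -3, "ty": -12, "tz": 0, "yaw": 0, "hand": 0}, {"tx": -5, "ty": -16.8, "tz": 0, "yaw": 0, "hand": 0}, {"tx": -5, "ty": -16.8, "tz": 0, "yaw": 0, "hand": 0}, {"tx": -5, "ty": -16.8, "tz": 0, "yaw": 0, "hand": 0}])

```text
clock: 19.77
eef_pos: [0.5088, -0.3769, 0.1672]
ee_rot: [0.217, 0.976, 0.0, 0.001]
ft_force: [0.1, 0.7, -0.5]
finger_gap: 0.0389
finger_force: 41.0
```

Run:
```python
from h import *
plan((.51,-.385,.045,65))
```

```text
at [ 0.5088 -0.3769  0.1672] ang 64.9 gap 0.0389 f 41.0 t 19.77 tilt 0.08
(0.51, -0.385, 0.045, 65) tx -0.45 ty -0.68 tz 12.22 yaw -0.1 rows 2.0
```

carry_out(motion=[{"tx": -0.4, "ty": -0.9, "tz": 3, "yaw": 0, "hand": 0}, {"tx": -0.4, "ty": -0.9, "tz": 7, "yaw": 0, "hand": 0}, {"tx": -0.4, "ty": -0.9, "tz": 10, "yaw": 0, "hand": 0}, {"tx": -0.4, "ty": -0.9, "tz": 11.7, "yaw": 0, "hand": 0}, {"tx": -0.4, "ty": -0.9, "tz": 11.7, "yaw": 0, "hand": 0}])

```text
clock: 20.4
eef_pos: [0.5085, -0.3854, 0.0489]
ee_rot: [0.216, 0.976, 0.001, -0.001]
ft_force: [-0.3, -0.4, -0.6]
finger_gap: 0.0392
finger_force: 41.0
```

carry_out(motion=[{"tx": 0, "ty": 0, "tz": 0, "yaw": 0, "hand": 0.6}, {"tx": 0, "ty": 0, "tz": 0, "yaw": 0, "hand": 0.6}, {"tx": 0, "ty": 0, "tz": 0, "yaw": 0, "hand": 0.6}])

```text
clock: 20.78
eef_pos: [0.5089, -0.3875, 0.0505]
ee_rot: [0.217, 0.976, -0.0, 0.001]
ft_force: [-0.2, -0.1, 0.5]
finger_gap: 0.0514
finger_force: 0.0
```

carry_out(motion=[{"tx": 0, "ty": 0, "tz": -6, "yaw": 0, "hand": 0.6}, {"tx": 0, "ty": 0, "tz": -11, "yaw": 0, "hand": 0.6}, {"tx": 0, "ty": 5, "tz": -11, "yaw": 0, "hand": 0.7}, {"tx": -1, "ty": 11, "tz": -11, "yaw": 0, "hand": 0.7}, {"tx": -1, "ty": 16, "tz": -11, "yaw": 0, "hand": 0.7}])

```text
clock: 21.4
eef_pos: [0.5871, -0.2442, 0.1602]
ee_rot: [0.217, 0.976, 0.0, 0.001]
ft_force: [0.2, 0.1, -0.4]
finger_gap: 0.0599
finger_force: 0.0
```

carry_out(motion=[{"tx": 0, "ty": 5, "tz": 2, "yaw": 0, "hand": 0.7}, {"tx": 0, "ty": 5, "tz": 2, "yaw": 0, "hand": 0.7}, {"tx": 0, "ty": 5, "tz": 2, "yaw": 0, "hand": 0.7}])

```text
clock: 21.78
eef_pos: [0.6063, -0.2019, 0.1399]
ee_rot: [0.217, 0.976, -0.0, 0.0]
ft_force: [-0.0, -0.9, 0.6]
finger_gap: 0.0596
finger_force: 0.0
```

```bash
cat >> look.py <<'E'
print("bowl")
for b in buns(im,P,(.42,.6,-.49,-.33),.028,.2): print(*b)
E
python3 - <<'E'
import look
from h import *
plan((.6035,-.135,.085,65),(.6035,-.135,.015))
E
```

```text
[298. 193.] [ 603. -136.] -22 [56. 40.] 51 0.19 [ 18.   49.  111.5]
[213. 222.] [530.  95.] -17 [57. 44.] 51 0.21 [ 19. 116. 103.]
tray
[172. 211.] [562. 199.] 1 [55. 36.] 82 0.0 [ 20.  43. 119.]
[140. 212.] [562. 281.] 1 [56. 37.] 82 0.0 [ 20.  45. 117.]
[157. 237.] [495. 238.] 3 [56. 38.] 82 0.0 [ 19.  118.  116.5]
bowl
[407. 225.] [ 510. -410.] 0 [180. 160.] 76 0.0 [23. 19. 71.]
[393. 226.] [ 506. -390.] -28 [57. 42.] 53 0.22 [ 19.  46. 109.]
at [ 0.606  -0.2031  0.1402] ang 64.8 gap 0.0598 f 0.0 t 21.82 tilt 0.08
(0.6035, -0.135, 0.085, 65) tx 3.13 ty 6.05 tz 5.52 yaw -0.2 rows 1.4
(0.6035, -0.135, 0.015) tx 0.00 ty 0.00 tz 7.00 yaw 0.0 rows 1.1
```

carry_out(motion=[{"tx": 1.5, "ty": 3, "tz": 0, "yaw": 0, "hand": 0.7}, {"tx": 3.1, "ty": 6, "tz": 0, "yaw": 0, "hand": 0.7}, {"tx": 3.1, "ty": 6, "tz": 2, "yaw": 0, "hand": 0.7}, {"tx": 3.1, "ty": 6, "tz": 5, "yaw": 0, "hand": 0.7}, {"tx": 3.1, "ty": 6, "tz": 5, "yaw": 0, "hand": 0.7}])

```text
clock: 22.45
eef_pos: [0.6012, -0.1358, 0.0874]
ee_rot: [0.219, 0.976, -0.001, -0.003]
ft_force: [-0.4, 0.6, 0.2]
finger_gap: 0.0596
finger_force: 0.0
```

Run:
```python
from h import *
plan((.6035,-.135,.015,66))
```

```text
at [ 0.6012 -0.1358  0.0874] ang 64.7 gap 0.0596 f 0.0 t 22.45 tilt 0.30
(0.6035, -0.135, 0.015, 66) tx -0.17 ty 0.17 tz 7.24 yaw -1.3 rows 1.2
```

carry_out(motion=[{"tx": -0.1, "ty": 0.1, "tz": 4, "yaw": 0, "hand": 0.7}, {"tx": -0.1, "ty": 0.1, "tz": 7.3, "yaw": 0, "hand": 0.7}, {"tx": -0.1, "ty": 0.1, "tz": 7.3, "yaw": 0, "hand": 0.7}, {"tx": -0.1, "ty": 0.1, "tz": 7.3, "yaw": 0, "hand": 0.7}, {"tx": -0.1, "ty": 0.1, "tz": 7.3, "yaw": 0, "hand": 0}])

```text
clock: 23.08
eef_pos: [0.6067, -0.1341, 0.0186]
ee_rot: [0.218, 0.976, 0.0, 0.002]
ft_force: [0.5, -0.5, 0.3]
finger_gap: 0.0427
finger_force: 0.1
```

carry_out(motion=[{"tx": 0, "ty": 0, "tz": 0, "yaw": 0, "hand": 0}, {"tx": 0, "ty": 0, "tz": 0, "yaw": 0, "hand": 0}, {"tx": 0, "ty": 0, "tz": 0, "yaw": 0, "hand": 0}])

```text
clock: 23.45
eef_pos: [0.6069, -0.134, 0.0188]
ee_rot: [0.217, 0.976, 0.0, 0.002]
ft_force: [-0.2, -0.7, 6.1]
finger_gap: 0.0388
finger_force: 42.1
```

carry_out(motion=[{"tx": 0, "ty": 0, "tz": -6, "yaw": 0, "hand": 0}, {"tx": 0, "ty": 0, "tz": -12, "yaw": 0, "hand": 0}, {"tx": 0, "ty": -5, "tz": -15, "yaw": 0, "hand": 0}, {"tx": 0, "ty": -11, "tz": -15, "yaw": 0, "hand": 0}, {"tx": 0, "ty": -17, "tz": -15, "yaw": 0, "hand": 0}])

```text
clock: 24.08
eef_pos: [0.5328, -0.2884, 0.168]
ee_rot: [0.217, 0.976, 0.0, 0.001]
ft_force: [0.6, -0.2, -0.1]
finger_gap: 0.039
finger_force: 41.4
```

carry_out(motion=[{"tx": -2, "ty": -6, "tz": 0, "yaw": 0, "hand": 0}, {"tx": -4.7, "ty": -12, "tz": 0, "yaw": 0, "hand": 0}, {"tx": -4.7, "ty": -14, "tz": 0, "yaw": 0, "hand": 0}, {"tx": -4.7, "ty": -14, "tz": 0, "yaw": 0, "hand": 0}, {"tx": -4.7, "ty": -14, "tz": 0, "yaw": 0, "hand": 0}])

```text
clock: 24.7
eef_pos: [0.5174, -0.4318, 0.1665]
ee_rot: [0.216, 0.976, 0.001, 0.0]
ft_force: [0.3, 0.3, -1.0]
finger_gap: 0.0389
finger_force: 41.3
```

Run:
```python
from h import *
plan((.527,-.445,.07,65))
```

```text
at [ 0.5174 -0.4318  0.1665] ang 65.0 gap 0.0389 f 41.3 t 24.70 tilt 0.12
(0.527, -0.445, 0.07, 65) tx -1.43 ty -0.79 tz 9.65 yaw 0.0 rows 1.6
```

carry_out(motion=[{"tx": 2.2, "ty": -1.7, "tz": 0, "yaw": 0, "hand": 0}, {"tx": 2.2, "ty": -1.7, "tz": 4, "yaw": 0, "hand": 0}, {"tx": 2.2, "ty": -1.7, "tz": 7, "yaw": 0, "hand": 0}, {"tx": 2.2, "ty": -1.7, "tz": 9.8, "yaw": 0, "hand": 0}, {"tx": 2.2, "ty": -1.7, "tz": 9.8, "yaw": 0, "hand": 0}])

```text
clock: 25.32
eef_pos: [0.4894, -0.4359, 0.0663]
ee_rot: [0.216, 0.976, 0.002, -0.002]
ft_force: [-0.3, 1.3, -0.7]
finger_gap: 0.0385
finger_force: 41.4
```

carry_out(motion=[{"tx": 0, "ty": 0, "tz": 0, "yaw": 0, "hand": 0.6}, {"tx": 0, "ty": 0, "tz": 0, "yaw": 0, "hand": 0.6}, {"tx": 0, "ty": 0, "tz": 0, "yaw": 0, "hand": 0.6}])

```text
clock: 25.7
eef_pos: [0.4898, -0.4404, 0.0698]
ee_rot: [0.217, 0.976, -0.0, 0.001]
ft_force: [0.1, -0.5, 0.3]
finger_gap: 0.051
finger_force: 0.0
```

carry_out(motion=[{"tx": 0, "ty": 0, "tz": -5, "yaw": 0, "hand": 0.6}, {"tx": 0, "ty": 0, "tz": -9, "yaw": 0, "hand": 0.6}, {"tx": 0, "ty": 5, "tz": -9, "yaw": 0, "hand": 0.7}, {"tx": 0, "ty": 11, "tz": -9, "yaw": 0, "hand": 0.7}, {"tx": 0, "ty": 17, "tz": -9, "yaw": 0, "hand": 0.7}])

```text
clock: 26.32
eef_pos: [0.5621, -0.2847, 0.1594]
ee_rot: [0.218, 0.976, 0.0, 0.001]
ft_force: [1.6, 0.1, -0.2]
finger_gap: 0.0596
finger_force: 0.0
```

carry_out(motion=[{"tx": 2, "ty": 6, "tz": 0, "yaw": 0, "hand": 0.7}, {"tx": 4, "ty": 12, "tz": 0, "yaw": 0, "hand": 0.7}, {"tx": 6, "ty": 18, "tz": 0, "yaw": 0, "hand": 0.7}, {"tx": 6, "ty": 18, "tz": 0, "yaw": 0, "hand": 0.7}, {"tx": 6, "ty": 18, "tz": 0, "yaw": 0, "hand": 0.7}])

```text
clock: 26.95
eef_pos: [0.5834, -0.0978, 0.1591]
ee_rot: [0.217, 0.976, -0.0, 0.0]
ft_force: [0.2, -1.5, 0.4]
finger_gap: 0.06
finger_force: 0.0
```

Run:
```python
import look
from m import *
im,d,i=grab("scene"); P=cloud(d,i); print("scene")
for b in buns(im,P,(.4,.7,0,.13)): print(*b)
plan((.531,.095,.14,70),(.531,.095,.085,70),(.531,.095,.015))
```

```text
[213. 222.] [530.  96.] -18 [57. 43.] 52 0.2 [ 19. 115. 102.]
tray
[172. 211.] [562. 199.] 2 [56. 38.] 82 0.0 [ 20.  44. 116.]
[140. 212.] [562. 282.] 3 [56. 38.] 81 0.0 [ 20.  45. 116.]
[157. 238.] [495. 238.] 3 [56. 37.] 81 0.0 [ 19. 118. 114.]
bowl
[407. 225.] [ 510. -410.] 0 [180. 160.] 76 0.0 [23. 19. 69.]
[391. 224.] [ 511. -387.] -25 [61. 41.] 53 0.19 [ 18.  49. 102.]
[408. 230.] [ 495. -432.] -26 [56. 44.] 54 0.2 [ 19.  46. 107.]
scene
[310. 197.] [532.  98.] -18 [60. 43.] 50 0.17 [ 20. 143. 160.]
at [ 0.583  -0.0998  0.159 ] ang 64.7 gap 0.0598 f 0.0 t 27.05 tilt 0.07
(0.531, 0.095, 0.14, 70) tx 13.02 ty 15.39 tz 1.90 yaw -5.3 rows 3.2
(0.531, 0.095, 0.085, 70) tx 0.00 ty 0.00 tz 5.50 yaw 0.0 rows 0.9
(0.531, 0.095, 0.015) tx 0.00 ty 0.00 tz 7.00 yaw 0.0 rows 1.1
```

Run:
```python
from m import *
for n in("top","scene"):
    im,d,i=grab(n); P=cloud(d,i); hsv=cv2.cvtColor(im,cv2.COLOR_BGR2HSV)
    a=np.radians(-18); q=(P[...,:2]-[.531,.096])@np.array([[np.cos(a),-np.sin(a)],[np.sin(a),np.cos(a)]])
    for lo in(-24,8):
        m=(q[...,0]*1000>lo)&(q[...,0]*1000<lo+16)
        print(n,lo,[(v,round(np.median(P[m&(abs(q[...,1]*1000-v)<3)][:,2])*1000)) for v in range(-42,49,6)])
    x,y=proj((.53,.12,.03),i)[0].astype(int)
    cv2.imwrite(f"pics/c_{n}.png",cv2.resize(im[y-30:y+30,x-40:x+40],None,fx=9,fy=9,interpolation=2))
```

```text
top -24 [(-42, 9), (-36, 10), (-30, 7), (-24, 15), (-18, 33), (-12, 41), (-6, 46), (0, 48), (6, 46), (12, 45), (18, 38), (24, 2), (30, -1), (36, 1), (42, -1), (48, 2)]
top 8 [(-42, 8), (-36, 7), (-30, 7), (-24, 12), (-18, 34), (-12, 43), (-6, 47), (0, 49), (6, 48), (12, 46), (18, 39), (24, 2), (30, 1), (36, -1), (42, 0), (48, -2)]
  return _methods._mean(a, axis=axis, dtype=dtype,
  ret = ret.dtype.type(ret / rcount)
Traceback (most recent call last):
ValueError: cannot convert float NaN to integer
```

carry_out(motion=[{"tx": 4.5, "ty": 5, "tz": 1, "yaw": -2, "hand": 0.75}, {"tx": 9, "ty": 10, "tz": 2, "yaw": -5, "hand": 0.75}, {"tx": 13, "ty": 15.5, "tz": 2, "yaw": -6, "hand": 0.75}, {"tx": 13, "ty": 15.5, "tz": 5, "yaw": -6, "hand": 0.75}, {"tx": 13, "ty": 15.5, "tz": 6, "yaw": -6, "hand": 0.75}])

```text
clock: 27.78
eef_pos: [0.5301, 0.0984, 0.0972]
ee_rot: [0.165, 0.986, -0.0, -0.001]
ft_force: [-0.7, 0.5, -0.2]
finger_gap: 0.064
finger_force: 0.0
```

carry_out(motion=[{"tx": 0, "ty": 0, "tz": 0, "yaw": 0, "hand": 0.75}, {"tx": 0, "ty": 0, "tz": 0, "yaw": 0, "hand": 0.75}])

```text
clock: 28.02
eef_pos: [0.5325, 0.0958, 0.0995]
ee_rot: [0.168, 0.986, 0.0, 0.001]
ft_force: [-0.0, 0.5, 1.2]
finger_gap: 0.0642
finger_force: 0.0
```

Run:
```python
from h import *
plan((.531,.097,.016,71))
im,d,i=grab("wrist"); P=cloud(d,i); cv2.imwrite("pics/w1.png",im)
m=(P[...,2]>.03)&(P[...,2]<.065)&(abs(P[...,0]-.53)<.06)&(abs(P[...,1]-.097)<.045); m=m.astype(np.uint8)
n,l,st,c=cv2.connectedComponentsWithStats(m)
for k in range(1,n):
    if st[k,4]>300: print(st[k],cv2.minAreaRect((P[l==k][:,:2]*1000).astype(np.float32)),np.percentile(P[l==k][:,2],95))
```

```text
at [0.5325 0.0958 0.0995] ang 70.7 gap 0.0642 f 0.0 t 28.02 tilt 0.10
(0.531, 0.097, 0.016, 71) tx 0.18 ty 0.07 tz 8.35 yaw -0.3 rows 1.3
[ 228  162   52   76 3696] ((527.649658203125, 97.96893310546875), (40.412986755371094, 55.41319274902344), 72.51337432861328) 0.048437042199833844
```

View pics/w1.png

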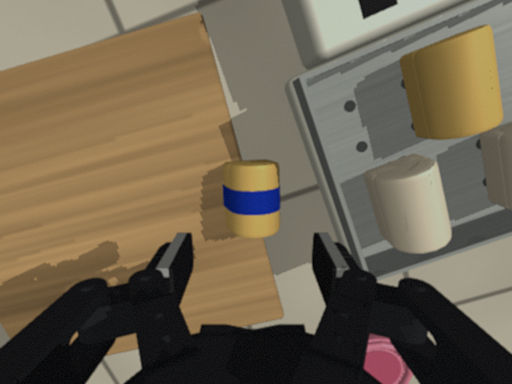

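The wrist view shows the striped bun at (252,198) overhanging the board's edge. It lies between the fingers' lines and is clear of the tray wall.

carry_out(motion=[{"tx": 0.2, "ty": 0.1, "tz": 4, "yaw": 0, "hand": 0.75}, {"tx": 0.2, "ty": 0.1, "tz": 7.5, "yaw": 0, "hand": 0.75}, {"tx": 0.2, "ty": 0.1, "tz": 8.4, "yaw": 0, "hand": 0.75}, {"tx": 0.2, "ty": 0.1, "tz": 8.4, "yaw": 0, "hand": 0.75}, {"tx": 0.2, "ty": 0.1, "tz": 8.4, "yaw": 0, "hand": 0}])

```text
clock: 28.7
eef_pos: [0.532, 0.0998, 0.0164]
ee_rot: [0.166, 0.986, 0.001, 0.002]
ft_force: [0.0, -0.8, 1.5]
finger_gap: 0.047
finger_force: 0.1
```

carry_out(motion=[{"tx": 0, "ty": 0, "tz": 0, "yaw": 0, "hand": 0}, {"tx": 0, "ty": 0, "tz": 0, "yaw": 0, "hand": 0}, {"tx": 0, "ty": 0, "tz": 0, "yaw": 0, "hand": 0}])

```text
clock: 29.08
eef_pos: [0.532, 0.1002, 0.0165]
ee_rot: [0.166, 0.986, 0.001, 0.002]
ft_force: [-0.5, 1.7, 6.7]
finger_gap: 0.0422
finger_force: 37.3
```

carry_out(motion=[{"tx": 0, "ty": 0, "tz": -6, "yaw": 0, "hand": 0}, {"tx": 0, "ty": 0, "tz": -12, "yaw": 0, "hand": 0}, {"tx": -1.5, "ty": -5, "tz": -15, "yaw": 0, "hand": 0}, {"tx": -3, "ty": -10, "tz": -15, "yaw": 0, "hand": 0}, {"tx": -5, "ty": -15, "tz": -15, "yaw": 0, "hand": 0}])

```text
clock: 29.7
eef_pos: [0.5281, -0.06, 0.1659]
ee_rot: [0.166, 0.986, 0.001, 0.001]
ft_force: [1.4, 0.3, -0.5]
finger_gap: 0.0419
finger_force: 38.5
```

carry_out(motion=[{"tx": -2, "ty": -5.7, "tz": 0, "yaw": 0, "hand": 0}, {"tx": -4, "ty": -11, "tz": 0, "yaw": 0, "hand": 0}, {"tx": -6, "ty": -17, "tz": 0, "yaw": 0, "hand": 0}, {"tx": -8, "ty": -22, "tz": 0, "yaw": 0, "hand": 0}, {"tx": -10, "ty": -28, "tz": 0, "yaw": 0, "hand": 0}])

```text
clock: 30.32
eef_pos: [0.5313, -0.3562, 0.165]
ee_rot: [0.165, 0.986, 0.0, 0.001]
ft_force: [0.2, 0.9, -0.6]
finger_gap: 0.0423
finger_force: 38.5
```

carry_out(motion=[{"tx": -1.4, "ty": -5, "tz": 0, "yaw": 0, "hand": 0}, {"tx": -1.4, "ty": -5, "tz": 0, "yaw": 0, "hand": 0}, {"tx": -1.4, "ty": -5, "tz": 0, "yaw": 0, "hand": 0}])

```text
clock: 30.7
eef_pos: [0.5276, -0.4066, 0.1646]
ee_rot: [0.166, 0.986, 0.0, -0.0]
ft_force: [0.1, 0.6, -0.3]
finger_gap: 0.0422
finger_force: 38.5
```

Run:
```python
from h import *
plan((.527,-.413,.078))
```

```text
at [ 0.5276 -0.4066  0.1646] ang 70.9 gap 0.0422 f 38.5 t 30.70 tilt 0.05
(0.527, -0.413, 0.078) tx -0.15 ty -0.62 tz 8.66 yaw 0.0 rows 1.4
```

carry_out(motion=[{"tx": -0.1, "ty": -0.7, "tz": 2, "yaw": 0, "hand": 0}, {"tx": -0.1, "ty": -0.7, "tz": 5, "yaw": 0, "hand": 0}, {"tx": -0.1, "ty": -0.7, "tz": 8, "yaw": 0, "hand": 0}, {"tx": -0.1, "ty": -0.7, "tz": 9.2, "yaw": 0, "hand": 0}, {"tx": -0.1, "ty": -0.7, "tz": 9.2, "yaw": 0, "hand": 0}])

```text
clock: 31.32
eef_pos: [0.526, -0.4127, 0.0713]
ee_rot: [0.165, 0.986, 0.001, -0.001]
ft_force: [-0.5, -0.1, -0.7]
finger_gap: 0.042
finger_force: 38.5
```

carry_out(motion=[{"tx": 0, "ty": 0, "tz": 0, "yaw": 0, "hand": 0.6}, {"tx": 0, "ty": 0, "tz": 0, "yaw": 0, "hand": 0.6}, {"tx": 0, "ty": 0, "tz": 0, "yaw": 0, "hand": 0.6}])

```text
clock: 31.7
eef_pos: [0.5268, -0.4143, 0.0735]
ee_rot: [0.166, 0.986, -0.0, 0.001]
ft_force: [0.4, 0.1, 0.3]
finger_gap: 0.0509
finger_force: 0.0
```

carry_out(motion=[{"tx": 0, "ty": 0, "tz": -5, "yaw": 0, "hand": 0.6}, {"tx": 0, "ty": 0, "tz": -9, "yaw": 0, "hand": 0.6}, {"tx": 1, "ty": 5, "tz": -9, "yaw": 0, "hand": 0.6}, {"tx": 2, "ty": 11, "tz": -9, "yaw": 0, "hand": 0.6}, {"tx": 3, "ty": 17, "tz": -9, "yaw": 0, "hand": 0.6}])

```text
clock: 32.33
eef_pos: [0.554, -0.2419, 0.1632]
ee_rot: [0.166, 0.986, 0.0, 0.001]
ft_force: [0.5, -0.2, 0.1]
finger_gap: 0.0515
finger_force: 0.0
```

carry_out(motion=[{"tx": 1, "ty": 5, "tz": 0, "yaw": -7, "hand": 0.6}, {"tx": 1, "ty": 5, "tz": 0, "yaw": -14, "hand": 0.6}, {"tx": 1, "ty": 5, "tz": 0, "yaw": -21, "hand": 0.6}, {"tx": 1, "ty": 5, "tz": 0, "yaw": -21, "hand": 0.6}])

```text
clock: 32.83
eef_pos: [0.5606, -0.193, 0.1631]
ee_rot: [-0.016, 1.0, 0.0, 0.0]
ft_force: [-0.1, -0.1, -0.7]
finger_gap: 0.0511
finger_force: 0.0
```

Run:
```python
import look
from m import *
P=look.P; im=look.im; hsv=cv2.cvtColor(im,cv2.COLOR_BGR2HSV); H,S=hsv[...,0],hsv[...,1]
r=((H<8)|(H>172))&(S>120)&(P[...,0]>.3)&(P[...,0]<.5)&(P[...,1]>.13)&(P[...,1]<.3)
print("red",r.sum(),np.median(P[r],0)); t=r&(P[...,2]>.08); print(t.sum(),P[t].mean(0),P[t].min(0),P[t].max(0))
x,y=proj((.51,-.41,.05),look.i)[0].astype(int)
cv2.imwrite("pics/bowl.png",cv2.resize(im[y-45:y+45,x-45:x+45],None,fx=5,fy=5,interpolation=2))
plan((.380,.2007,.14,92.4))
```

```text
tray
[172. 211.] [562. 199.] -1 [55. 37.] 81 0.0 [ 20.  44. 117.]
[140. 212.] [562. 282.] 2 [56. 37.] 81 0.0 [ 20.   45.  116.5]
[157. 238.] [495. 237.] -1 [55. 37.] 82 0.0 [ 19. 118. 114.]
bowl
[407. 225.] [ 510. -410.] 0 [180. 160.] 76 0.05 [21. 22. 71.]
red 67 [0.39620198 0.20086172 0.07529146]
27 [0.38328173 0.19996126 0.08888555] [0.37707622 0.19353113 0.08114464] [0.39716673 0.20749905 0.09909899]
at [ 0.5605 -0.1931  0.1629] ang 91.8 gap 0.0513 f 0.0 t 32.88 tilt 0.04
(0.38, 0.2007, 0.14, 92.4) tx 16.84 ty 39.92 tz 2.29 yaw -0.6 rows 6.9
```

View pics/bowl.png

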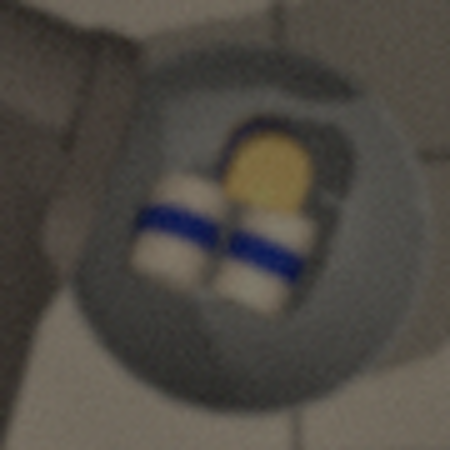

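The bowl crop shows all three striped buns inside: two white lying flat, and the yellow one leaning on its end at (268,165). On to the lever.

carry_out(motion=[{"tx": 2.5, "ty": 5.5, "tz": 0, "yaw": 0, "hand": 0.5}, {"tx": 5, "ty": 11, "tz": 0, "yaw": 0, "hand": 0.5}, {"tx": 7.5, "ty": 17, "tz": 0, "yaw": 0, "hand": 0.5}, {"tx": 10, "ty": 22, "tz": 0, "yaw": 0, "hand": 0.5}, {"tx": 12, "ty": 28, "tz": 0, "yaw": 0, "hand": 0.5}])

```text
clock: 33.5
eef_pos: [0.4306, 0.0832, 0.1629]
ee_rot: [-0.015, 1.0, 0.0, 0.0]
ft_force: [1.0, 0.7, 0.1]
finger_gap: 0.0425
finger_force: 0.0
```

carry_out(motion=[{"tx": 2, "ty": 5.5, "tz": 0, "yaw": -0.5, "hand": 0.5}, {"tx": 4.5, "ty": 11, "tz": 0, "yaw": -0.5, "hand": 0.5}, {"tx": 4.7, "ty": 11.8, "tz": 0, "yaw": -0.5, "hand": 0.5}, {"tx": 4.7, "ty": 11.8, "tz": 0, "yaw": -0.5, "hand": 0.5}, {"tx": 4.7, "ty": 11.8, "tz": 0, "yaw": -0.5, "hand": 0.5}])

```text
clock: 34.12
eef_pos: [0.3815, 0.197, 0.1626]
ee_rot: [-0.019, 1.0, -0.0, 0.0]
ft_force: [0.9, -0.6, -0.3]
finger_gap: 0.0429
finger_force: 0.0
```

Run:
```python
from m import *
plan((.381,.2005,.12,92.4),(.381,.2005,.068))
im,d,i=grab("top"); P=cloud(d,i); hsv=cv2.cvtColor(im,cv2.COLOR_BGR2HSV)
m=(hsv[...,0]>14)&(hsv[...,0]<30)&(hsv[...,1]>90)&(np.hypot(P[...,0]-.51,P[...,1]+.41)<.09)&(P[...,2]>.03); print("yel",m.sum(),np.median(P[m],0),np.percentile(P[m][:,2],[5,95]))
im,d,i=grab("scene"); P=cloud(d,i); hsv=cv2.cvtColor(im,cv2.COLOR_BGR2HSV)
m=(hsv[...,0]>14)&(hsv[...,0]<30)&(hsv[...,1]>90)&(np.hypot(P[...,0]-.51,P[...,1]+.41)<.09)&(P[...,2]>.03); print("yel",m.sum(),np.median(P[m],0) if m.any() else 0)
im,d,i=grab("wrist"); P=cloud(d,i); hsv=cv2.cvtColor(im,cv2.COLOR_BGR2HSV); H,S=hsv[...,0],hsv[...,1]
cv2.imwrite("pics/w2.png",im)
r=((H<8)|(H>172))&(S>120)&(P[...,0]>.33)&(P[...,0]<.47)&(P[...,1]>.15)&(P[...,1]<.25)
t=r&(P[...,2]>.078); print(r.sum(),t.sum(),P[t].mean(0),P[t].min(0),P[t].max(0))
```

```text
at [0.3815 0.197  0.1626] ang 92.2 gap 0.0429 f 0.0 t 34.12 tilt 0.03
(0.381, 0.2005, 0.12, 92.4) tx 0.04 ty 0.35 tz 4.26 yaw -0.2 rows 0.7
(0.381, 0.2005, 0.068) tx 0.00 ty 0.00 tz 5.20 yaw 0.0 rows 0.8
yel 206 [ 0.53933184 -0.42524367  0.0741411 ] [0.06665674 0.08144355]
yel 226 [ 0.55204388 -0.4213742   0.07005097]
681 435 [0.37847997 0.20180455 0.09964877] [0.36292146 0.1510638  0.0782783 ] [0.39503703 0.23775516 0.25844739]
```

View pics/w2.png

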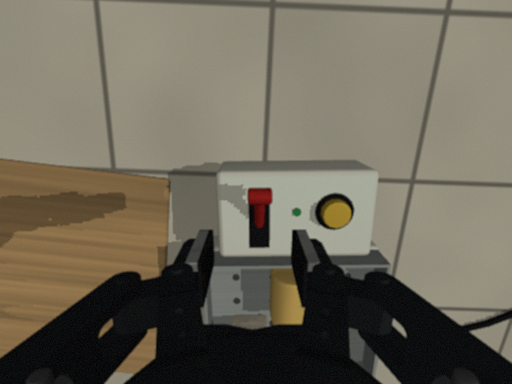

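The wrist view shows the lever down, with its red bar at (260,197), and the button out at (335,212). The fingers straddle the bar in y.

carry_out(motion=[{"tx": 0.1, "ty": 0.4, "tz": 2, "yaw": 0, "hand": 0.5}, {"tx": 0.1, "ty": 0.4, "tz": 5, "yaw": 0, "hand": 0.5}, {"tx": 0.1, "ty": 0.4, "tz": 8, "yaw": 0, "hand": 0.5}, {"tx": 0.1, "ty": 0.4, "tz": 9.6, "yaw": 0, "hand": 0.5}, {"tx": 0.1, "ty": 0.4, "tz": 9.6, "yaw": 0, "hand": 0.5}])

```text
clock: 34.9
eef_pos: [0.379, 0.2014, 0.0657]
ee_rot: [-0.02, 1.0, -0.001, -0.001]
ft_force: [0.5, -0.2, 0.1]
finger_gap: 0.0426
finger_force: 0.0
```

carry_out(motion=[{"tx": 0, "ty": 0, "tz": 0, "yaw": 0, "hand": 0.5}, {"tx": 0, "ty": 0, "tz": 0, "yaw": 0, "hand": 0}, {"tx": 0, "ty": 0, "tz": 0, "yaw": 0, "hand": 0}, {"tx": 0, "ty": 0, "tz": 0, "yaw": 0, "hand": 0}], squeeze=25)

```text
clock: 35.4
eef_pos: [0.3802, 0.203, 0.0674]
ee_rot: [-0.021, 1.0, 0.001, 0.001]
ft_force: [-1.3, -0.6, 6.1]
finger_gap: 0.0194
finger_force: 26.2
```

Run:
```python
from h import *
s=manip.read_state(); print(s["ft_force"])
p=s["eef_pos"]; hx,hz=.4306,.044
w=[]
for a in np.radians(np.array([-51.6,-40,-28,-16,-4,6,14,17.2])):
    w.append((p[0]+.065*(np.sin(a)+np.sin(.9)),p[1],p[2]+.065*(np.cos(a)-np.cos(.9))))
    print((100*(np.array(w[-1])-w[0])).round(2))
plan()
```

```text
[-1.2501515  -0.60311365  6.05774986]
[0. 0. 0.]
[0.92 0.   0.94]
[2.04 0.   1.7 ]
[3.3  0.   2.21]
[4.64 0.   2.45]
[5.77 0.   2.43]
[6.67 0.   2.27]
[7.02 0.   2.17]
at [0.3802 0.203  0.0674] ang 92.4 gap 0.0194 f 26.2 t 35.40 tilt 0.09
```

carry_out(motion=[{"tx": -0.4, "ty": 0, "tz": -0.5, "yaw": 0, "hand": 0}, {"tx": -0.9, "ty": 0, "tz": -0.95, "yaw": 0, "hand": 0}, {"tx": -1.5, "ty": 0, "tz": -1.35, "yaw": 0, "hand": 0}, {"tx": -2, "ty": 0, "tz": -1.7, "yaw": 0, "hand": 0}, {"tx": -2, "ty": 0, "tz": -1.7, "yaw": 0, "hand": 0}])

```text
clock: 36.02
eef_pos: [0.3998, 0.2038, 0.0839]
ee_rot: [-0.021, 1.0, 0.0, 0.0]
ft_force: [-2.7, 1.6, 0.5]
finger_gap: 0.0194
finger_force: 25.1
```

carry_out(motion=[{"tx": -0.6, "ty": 0, "tz": -0.3, "yaw": 0, "hand": 0}, {"tx": -1.3, "ty": 0, "tz": -0.5, "yaw": 0, "hand": 0}, {"tx": -2, "ty": 0, "tz": -0.65, "yaw": 0, "hand": 0}, {"tx": -2.6, "ty": 0, "tz": -0.75, "yaw": 0, "hand": 0}, {"tx": -2.6, "ty": 0, "tz": -0.75, "yaw": 0, "hand": 0}])

```text
clock: 36.65
eef_pos: [0.4266, 0.205, 0.0914]
ee_rot: [-0.021, 1.0, 0.0, 0.001]
ft_force: [-1.5, 3.9, 2.6]
finger_gap: 0.0193
finger_force: 25.0
```

carry_out(motion=[{"tx": -0.6, "ty": 0, "tz": 0, "yaw": 0, "hand": 0}, {"tx": -1.2, "ty": 0, "tz": 0, "yaw": 0, "hand": 0}, {"tx": -1.8, "ty": 0, "tz": 0.1, "yaw": 0, "hand": 0}, {"tx": -2.3, "ty": 0, "tz": 0.25, "yaw": 0, "hand": 0}, {"tx": -2.3, "ty": 0, "tz": 0.25, "yaw": 0, "hand": 0}])

```text
clock: 37.28
eef_pos: [0.4499, 0.2062, 0.089]
ee_rot: [-0.021, 1.0, 0.001, 0.001]
ft_force: [-0.7, 3.9, 4.6]
finger_gap: 0.0193
finger_force: 24.6
```

Run:
```python
from m import *
plan(); print(manip.read_state()["ft_force"])
im,d,i=grab("wrist"); cv2.imwrite("pics/w3.png",im)
```

```text
at [0.4499 0.2062 0.089 ] ang 92.4 gap 0.0193 f 24.6 t 37.27 tilt 0.15
[-0.68096139  3.92488055  4.63227651]
```

View pics/w3.png

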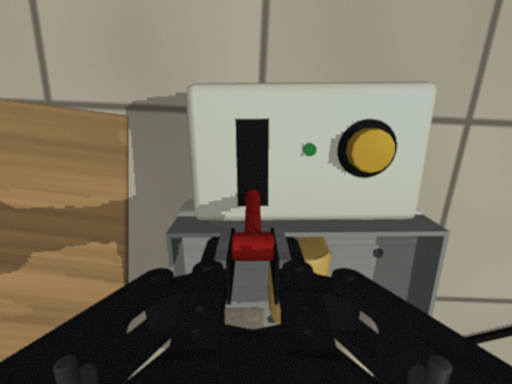

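The lever stands up in the fingers, its bar at (253,245), beyond upright. Release and rise.

carry_out(motion=[{"tx": 0, "ty": 0, "tz": 0, "yaw": 0, "hand": 0.45}, {"tx": 0, "ty": 0, "tz": 0, "yaw": 0, "hand": 0.45}, {"tx": 0, "ty": 0, "tz": 0, "yaw": 0, "hand": 0.45}, {"tx": 0, "ty": 0, "tz": -3, "yaw": 0, "hand": 0.45}, {"tx": 0, "ty": 0, "tz": -7, "yaw": 0, "hand": 0.45}])

```text
clock: 37.95
eef_pos: [0.4475, 0.2044, 0.1583]
ee_rot: [-0.021, 1.0, -0.001, -0.001]
ft_force: [0.7, 0.5, 1.0]
finger_gap: 0.0384
finger_force: 0.0
```

carry_out(motion=[{"tx": 0, "ty": 0, "tz": -5, "yaw": 0, "hand": 0.45}, {"tx": 0, "ty": -5, "tz": -6, "yaw": 0, "hand": 0.45}, {"tx": 0, "ty": -10, "tz": -6, "yaw": 0, "hand": 0.45}, {"tx": 0, "ty": -15, "tz": -6, "yaw": 0, "hand": 0.45}, {"tx": 0, "ty": -15, "tz": -6, "yaw": 0, "hand": 0.45}])

```text
clock: 38.58
eef_pos: [0.4544, 0.0508, 0.2186]
ee_rot: [-0.017, 1.0, -0.001, -0.0]
ft_force: [0.1, 0.8, -0.5]
finger_gap: 0.0382
finger_force: 0.0
```

carry_out(motion=[{"tx": 0, "ty": -6, "tz": 0, "yaw": 0, "hand": 0.45}, {"tx": 0, "ty": -6, "tz": 0, "yaw": 0, "hand": 0.45}, {"tx": 0, "ty": -6, "tz": 0, "yaw": 0, "hand": 0.45}])

```text
clock: 38.95
eef_pos: [0.4571, -0.0035, 0.2184]
ee_rot: [-0.021, 1.0, 0.0, -0.0]
ft_force: [0.6, 0.4, 0.2]
finger_gap: 0.0385
finger_force: 0.0
```

Run:
```python
import look
from m import *
hx,hz=.4306,.044
for n in("top","scene"):
    im,d,i=grab(n); P=cloud(d,i); hsv=cv2.cvtColor(im,cv2.COLOR_BGR2HSV); H,S=hsv[...,0],hsv[...,1]
    r=((H<8)|(H>172))&(S>120)&(P[...,0]>.33)&(P[...,0]<.5)&(P[...,1]>.15)&(P[...,1]<.25)
    v,u=np.where(r); print(n,r.sum(),u.mean(),v.mean(),np.median(P[r],0),P[r].min(0),P[r].max(0))
    m=(hsv[...,0]>14)&(hsv[...,0]<30)&(hsv[...,1]>90)&(np.hypot(P[...,0]-.51,P[...,1]+.41)<.09)&(P[...,2]>.03); print("yel",m.sum(),np.median(P[m],0),np.percentile(P[m][:,2],[5,95]))
cv2.imwrite("pics/end.png",im)
plan()
```

```text
tray
[172. 212.] [562. 199.] 0 [55. 37.] 82 0.0 [ 20.   44.  114.5]
[140. 212.] [562. 282.] 3 [56. 38.] 82 0.0 [ 20.  45. 112.]
[157. 237.] [495. 238.] 1 [56. 36.] 81 0.0 [ 20. 118. 112.]
bowl
[405. 224.] [ 510. -410.] 0 [180. 160.] 77 0.05 [20. 22. 65.]
top 35 169.0 256.62857142857143 [0.44788218 0.2037172  0.11001847] [0.43220526 0.19546407 0.05747601] [0.45367635 0.21161332 0.11719087]
yel 204 [ 0.53933308 -0.42533478  0.07480123] [0.06740362 0.0810199 ]
scene 57 358.6666666666667 166.3684210526316 [0.4506447  0.2043273  0.10768868] [0.39301493 0.19681605 0.05655636] [0.45987141 0.21301229 0.11688666]
yel 218 [ 0.55286198 -0.42152221  0.06973804] [0.03367535 0.07916029]
at [ 0.4572 -0.0028  0.2184] ang 92.5 gap 0.0384 f 0.0 t 39.10 tilt 0.02
```

View pics/end.png

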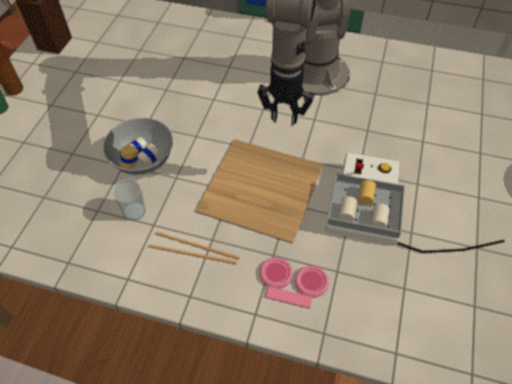

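The final view shows three plain buns in the tray (348–382, 190–215), three striped buns in the bowl (140,150), and the lever back at its starting pixel. Jar, press and chopsticks are unmoved.

```bash
python3 -c "
from cell import manip
print(manip.finish_job())"
```

```text
the job is handed in; nothing more can be done
None
```

I pressed the button, laid the three plain buns on the tray floor, put the three striped buns in the bowl and lifted the lever back up; the job is handed in, and no verdict came back.

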